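Tighten the clamp nut of a slanting glue-up stand, by hand and then with the wrench

ROBOT

A 6-joint arm with a two-finger parallel gripper is mounted at the origin on the work surface. World frame = base frame: x ahead of the robot, y to its left, z up, the work surface at z = 0. Lengths are in m, angles in rad, forces in N, time in s.
With the tool pointing down it reaches from about 0.35 to 0.875 m from the base axis. Payload 4.2 kg.
Tool frame: the origin (TCP) lies midway between the tips of the shut fingers; the grasp point (between the pads) lies 19 mm behind it (hold_point_z is the distance from the TCP to the grasp point, in m); z points along the fingers, y is the direction in which the jaws open and shut (so a half turn about z gives the same grasp; the last joint's range is limited). The gripper opens to 87 mm and grips with 3 to 60 N. Pads are 19 mm wide; open, the fingers measure 117 mm over their backs; the gripper's body (75 mm by 190 mm) begins 51 mm behind the grasp point.
Start: joints at [-0.845, 0.385, 0.008, 0, -1.194, -0.259], TCP at [0.281, -0.558, 0.223] pointing down, gripper open.
Joint ranges: [-3.14, 3.14], [-1.21, 2.06], [-1.07, 1.41], [-3.16, 2.05], [-2.99, -0.16], [-3.1, 3.1]. Speed limits (rad/s): [2.79, 2.79, 3.14, 3.14, 3.14, 3.14].

INTERFACE

Orientations are given as a rotation vector (axis times angle).
In Python, from plant import sense, camera, camera_params, close_job, hold_point_z gives the robot as it stands.
- The arm moves only by the tool carry_out, never from a script. Its argument "targets" is a list of rows, each a list of 3 entries, a list of its own where there are three numbers: the shift along the tool's x, y, z normalised to -1 to 1, where 1 is 20 mm, then the turn about the tool's z normalised to -1 to 1, where 1 is 0.12 rad, then the opening, from -1 (shut) to 1 (fully open). In form: [[[tx, ty, tz], turn, claw], ...]. A call has exactly 10 rows; each row shifts and turns the commanded pose from where the row before left it, along the tool's axes as they then stand; what a row does not reach is not made up. A row lasts 1/12 s, in which the tool goes at most 41.7 mm and 7.16 degrees, less where a joint would pass 70% of its speed; a pose out of reach is approached as far as the arm can. A call with a number of a shift or a turn outside -1 to 1 is refused whole. A call with a gripper value outside its range is refused whole. The fingers move at their own pace and stop on an object; the grip force is fixed at half the most. Time passes only in rows, so rows that do not move let the fingers close, or fill a call up. It gives the time, the measured TCP pose, the force and the opening at its end, in the units of the state.
- sense(): the state, without advancing time (a new reading comes with each control period).
- camera(name): name is "side" or "top"; returns the picture (400x640x3 uint8, red, green, blue); there is no depth.
- camera_params(name): a dict with "intrinsics" (3x3 intrinsics, pixels), "R" (3x3) and "t" (3): a world point X has camera coordinates R X + t. Camera axes: x right, y down, z forward; pixel columns grow to the right and rows downward; lengths in m; the calibration is good to about 2 mm. A picture is of the moment at which its call begins. camera_params takes no time and is no camera call.
- close_job(): hands the job in, once; it reports no verdict.
The state is a dict: "t": time; "q": joint angles; "qvel": joint speeds; "tau": joint torques, N m; "ee_pos": TCP position; "orientation": TCP orientation; "contact_force": force on the tool from outside, world axes, zero at the start; "moment": the same for the moment, N m; "width": finger opening in m.
Only numpy, scipy, OpenCV 4.12 (cv2) and the standard library are available. Lean on these libraries where they do the work, as an engineer would, in place of code of your own. Each camera call takes 0.05 s, during which the arm holds its last target.

TASK

The slats on the slanting stand have just been glued: screw the big brass clamp nut down clockwise with the fingers until it is snug, then take the wrench and tighten the nut further until it comes to its firm stop. Only the wrench may do the last, stiff part, and only the fingers the loose part. Afterwards lay the wrench back flat across both blocks of its wooden rest, the way it lay, and leave the other things on the table where they are.

Things in the scene. Friction and masses are not known exactly. Their poses are not given: they have to be found in the camera images.
- nut_mid (a point): Centre of the brass hexagon nut: 50 mm across flats, 40 mm tall, captive on a stud leaning 30 degrees from vertical towards the stand's front. z axis outwards (up) along the stud, x axis square to one flat; the frame turns with the nut. The stud sticks out 10 mm above the nut (radius 15 mm). The collar's top lies 20 mm below this point along z. Turning does not shift the nut along the stud.
- stand: Fixed wooden stand; origin under its base (220 x 200 x 18 mm), front to its -x. Its plywood board (220 mm along the 30 degree slope, 200 mm wide) rises towards +x; the nut stands over its centre, the nut's middle 54 mm off the board. Under the nut, across the slope, a steel clamp bar (60 x 190 mm) whose top is 26 mm below the nut's middle.
- nut (a joint): Angle of the nut on its collar, rad: grows as the nut is turned clockwise seen from above (tightened). It turns freely (about 0.3 N m) from 0 to 2.1, where it is snug; from there on it carries the collar with it.
- collar (a joint): Angle (rad) of the 72 mm aluminium collar under the nut, clockwise seen from above, from 0 to the firm stop at 0.6 (fully tight: the red line on the collar meets the red line on the clamp bar). Stiff: it turns only with about 1.2 N m, when the snug nut is forced on, and stays where it is left.
- wrench_grip (a point): Grip point of the loose open-ended steel wrench (about 0.35 kg): middle of the handle, half-way through its thickness. x axis along the handle towards the jaw, z up, square to the flat side. 14 mm thick all over, lying flat; handle 20 mm wide, ending 76 mm behind this point.
- wrench_jaw (a point): Centre of the wrench's jaw opening (the nut's axis belongs here), 112 mm ahead of the grip point, same axes. The opening is 52.5 mm wide, oiled, sides parallel to the handle, tips flared, open ahead (+x); its floor is 31 mm behind this point, its tips 24 mm ahead; the head is 78 mm wide.
- rest_top (a point): Middle of the fixed wooden wrench rest, in the plane of its block tops, 34 mm above the table; the wrench's grip point starts about 7 mm above it. x axis: the way the wrench lies, jaw ahead. Two blocks, 65 mm wide and 22 mm long, centred 52 mm ahead and 55 mm behind, on a base 190 x 75 x 8 mm; the wrench is gripped between the blocks.
- glue: White glue bottle, 56 mm diameter, 150 mm tall, origin under its base. Bystander.
- tumbler: Steel tumbler, 72 mm diameter, 100 mm tall, origin under its base. Bystander.
- tape: Roll of tape lying flat, 100 mm outside diameter, 24 mm high, origin under its centre. Bystander.
- slats: Bundle of slats, 140 x 50 x 30 mm, origin under its centre. Bystander.
Things that resemble listed ones, but are neither listed nor needed, are in the scene too. Of the things like the part that bears rest_top, leave any that is orange; of the rest the larger one is meant.

How it is judged:
On the way, in this order (a step that is already met when the one before it is completed fails the run):
1. the nut has been screwed down by the fingers until snug (nut angle over 2.0 rad) (value of joint nut above 2 rad), for 0.1 s.
2. the nut is driven to its firm stop with the wrench (collar angle over 0.5 rad while the wrench bears on the nut) (value of joint collar above 0.5 rad and contact force between wrench and nut above 1 N).
At the end, for the whole second after the job is handed in: The collar is at its stop (over 0.5 of 0.6 rad) and the nut still screwed down on it (over 1.8 of 2.1 rad); the wrench lies at rest and flat (within 0.1 rad) on both blocks of its rest, jaw ahead, its grip point within 30 mm along and 35 mm across of the middle of the rest (value of joint collar above 0.5 rad and value of joint nut above 1.8 rad and x of wrench_grip in the frame of rest_top between -0.03 and 0.03 m and y of wrench_grip in the frame of rest_top between -0.035 and 0.035 m and z of wrench_grip in the frame of rest_top between 0.003 and 0.012 m and angle between wrench_grip's own z axis and vertical below 0.1 rad and linear speed of wrench below 0.02 m/s and x of wrench_jaw in the frame of rest_top above 0.06 m); the robot touches nothing.
It fails at once if the wrench bears on the nut while it is still loose (nut angle under 1.6 rad) (contact force between wrench and nut above 2 N and value of joint nut below 1.6 rad).
It fails at once if the fingers force the nut in the stiff part (collar over 0.35 rad) (contact force between the fingers and nut above 3 N and value of joint collar above 0.35 rad).
It fails at once if a bystander is moved by more than 30 mm (distance of any of glue, tumbler, tape, slats from where it was at the start of the episode above 0.03 m).
It fails at once if the glue bottle or the tumbler is tipped over (angle between any of glue, tumbler's own z axis and vertical above 0.4 rad).
It also fails if it takes over 72 s, if anything falls off the work surface, if the arm or the gripper's body presses on something with over 40 N, if the wrist force passes 120 N, or if a joint passes its speed limit or range.

## Working session

There is one attempt and no reset: what is moved stays moved. The work goes in short steps, Python scripts to look and compute and a tool call to move; the robot and the scene stay as the last step left them, time stands still between calls to the robot, and variables do not carry over. Pictures are saved under pics/ and viewed, and the job is handed in when it is done.

Besides the shell and the picture viewer there is one more tool, called after "Call:" in YAML: its name, and indented under it one key for each argument. carry_out: Moves the arm, as the interface text tells. Its arguments: {"type":"object","properties":{"targets":{"type":"array","items":{"type":"array"}}},"required":["targets"]}

```bash
ls; mkdir -p pics
python3 - <<'E'
from plant import *
import cv2
print(sense(), hold_point_z)
for n in ("side","top"):
    cv2.imwrite(f"pics/{n}0.png",camera(n)[:,:,::-1]); print(n,camera_params(n))
E
```

```text
pics
{'t': 0.0, 'q': array([-8.45422352e-01,  3.85542311e-01,  6.66435249e-03, -4.80180324e-04,
       -1.19401190e+00, -2.58573642e-01]), 'qvel': array([ 1.30429965e-03, -7.12499108e-04,  5.50962759e-04,  6.90527607e-04,
       -4.49199560e-04,  1.34708039e-05]), 'tau': array([ 3.17930226e-04, -3.90665460e+01,  1.87401795e+01,  4.21976388e+00,
        1.10035259e-02, -1.99265887e-04]), 'ee_pos': array([ 0.2810047 , -0.55760742,  0.22148608]), 'orientation': array([ 0.72620021, -3.05589361, -0.00322904]), 'contact_force': array([-0.10488265,  0.72188626, -0.77580588]), 'moment': array([ 0.00026045,  0.0273248 , -0.03357422]), 'width': 0.08700435064235797} 0.0187
side {'intrinsics': array([[478.48151712,   0.        , 317.63336765],
       [  0.        , 478.48151712, 196.31342683],
       [  0.        ,   0.        ,   1.        ]]), 'R': array([[-0.87816225, -0.47810488,  0.01570918],
       [-0.24848127,  0.42784587, -0.8690253 ],
       [ 0.40876413, -0.76704865, -0.4945182 ]]), 't': array([0.54891544, 0.22465089, 0.99515086])}
top {'intrinsics': array([[427.34819867,   0.        , 319.18014889],
       [  0.        , 427.34819867, 205.73286968],
       [  0.        ,   0.        ,   1.        ]]), 'R': array([[-0.01464417, -0.99988569,  0.00376253],
       [-0.99596428,  0.0142533 , -0.0886115 ],
       [ 0.08854774, -0.00504499, -0.99605916]]), 't': array([0.0365726 , 0.58867543, 1.21286266])}
```

View pics/side0.png

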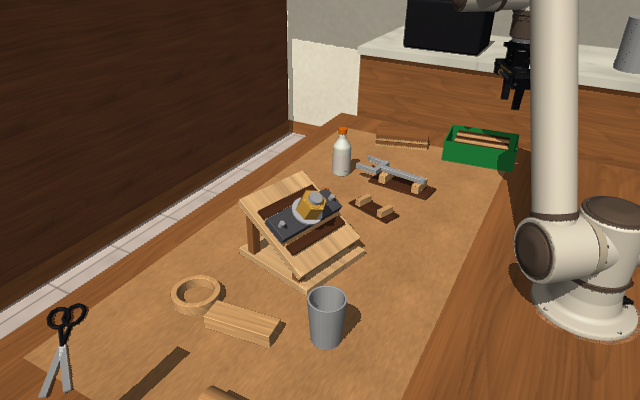

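View pics/top0.png

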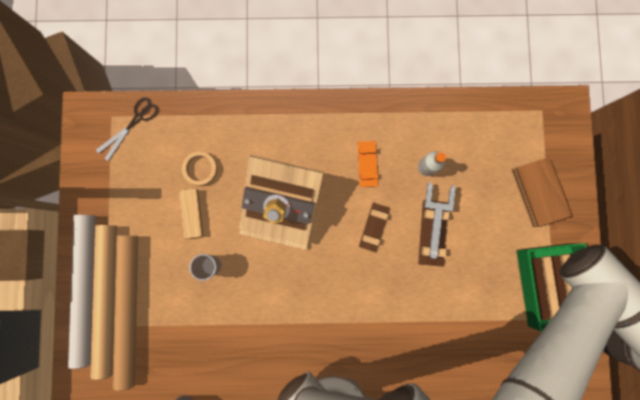

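Rests: orange at top (368,163), small brown at (375,227), larger brown at (434,228) with the wrench on it. Orange is ruled out and the larger of the other two is meant, so it is the one carrying the wrench. I'll confirm that in crops.

Run:
```python
import cv2
t=cv2.imread("pics/top0.png"); s=cv2.imread("pics/side0.png")
def crop(im,x0,y0,w,h,k,n): cv2.imwrite(f"pics/{n}.png",cv2.resize(im[y0:y0+h,x0:x0+w],None,fx=k,fy=k,interpolation=cv2.INTER_CUBIC))
crop(t,350,170,130,100,6,"c_wr_top"); crop(t,230,145,110,110,5,"c_nut_top")
crop(s,230,165,140,110,5,"c_nut_side"); crop(s,340,120,110,100,6,"c_wr_side")
```

```text
(no output)
```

View pics/c_wr_top.png

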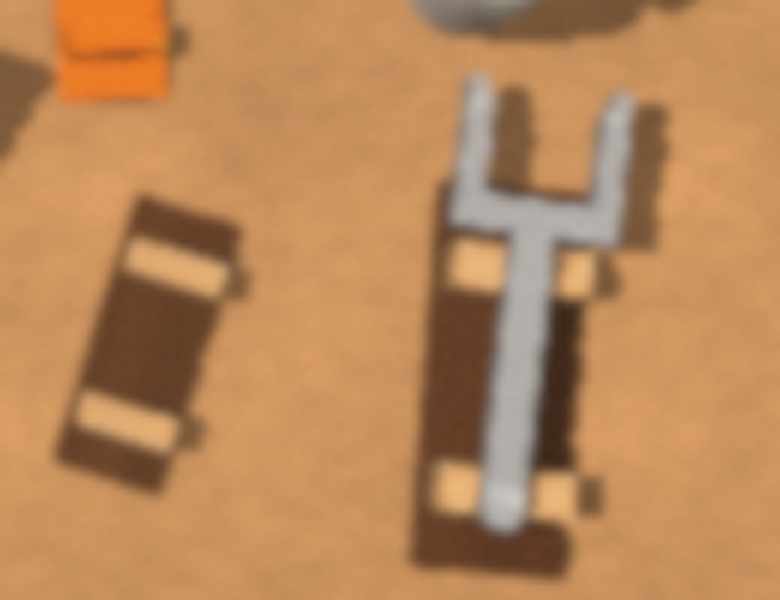

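View pics/c_nut_top.png

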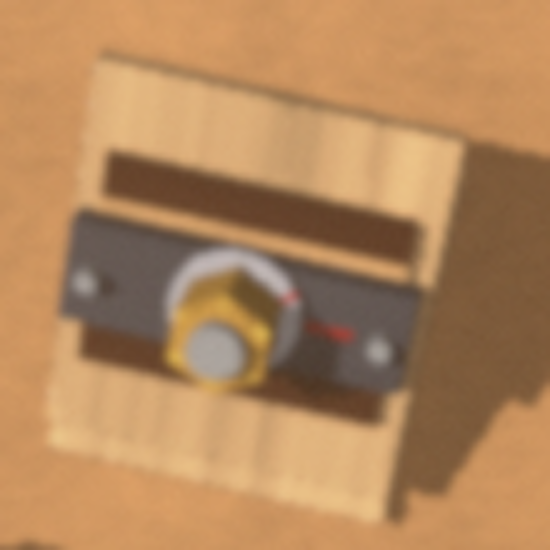

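View pics/c_nut_side.png

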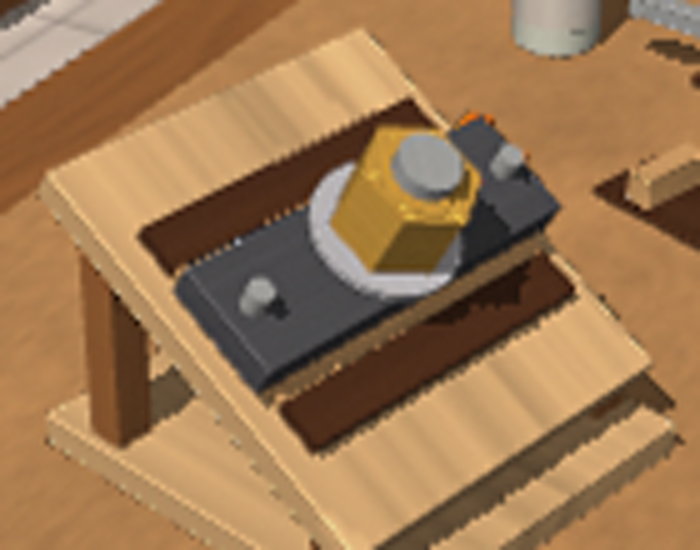

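View pics/c_wr_side.png

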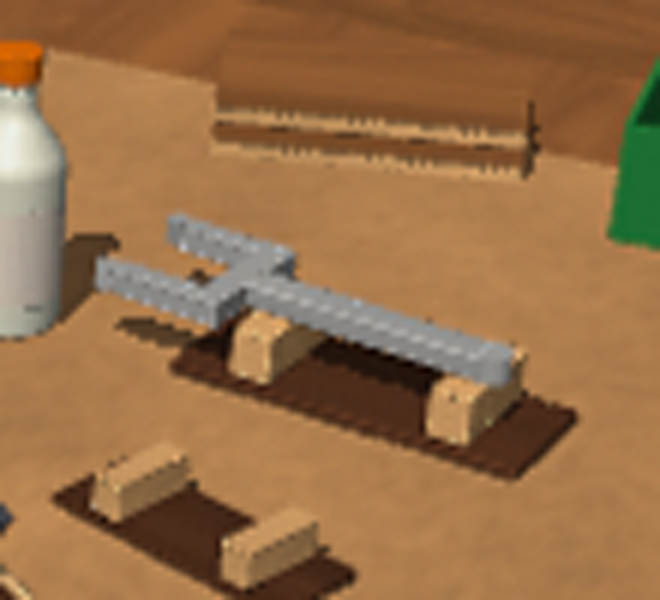

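The crops confirm it: the larger brown rest (with the wrench) is centred near top (434,228). The nut has a corner pointing upslope, so two of its flats face across the slope. Next I'll measure.

```bash
cat > h.py <<'E'
import numpy as np
from plant import *
def ray(n,p):
    c=camera_params(n);K=c["intrinsics"];R=c["R"];t=c["t"]
    d=R.T@np.linalg.solve(K,[p[0],p[1],1.]);return -R.T@t,d/np.linalg.norm(d)
def plane(n,p,z):
    o,d=ray(n,p);return o+d*(z-o[2])/d[2]
def tri(pt,ps):
    A=np.zeros((3,3));b=np.zeros(3);rs=[ray("top",pt),ray("side",ps)]
    for o,d in rs:
        P=np.eye(3)-np.outer(d,d);A+=P;b+=P@o
    X=np.linalg.solve(A,b);return X,[np.linalg.norm((np.eye(3)-np.outer(d,d))@(X-o)) for o,d in rs]
def proj(n,X):
    c=camera_params(n);v=c["intrinsics"]@(c["R"]@np.asarray(X)+c["t"]);return v[:2]/v[2]
E
python3 - <<'E'
from h import *
np.set_printoptions(precision=4,suppress=True)
C=lambda x,y,k,ox,oy:(x/k+ox,y/k+oy)
T=lambda x,y:C(x,y,5,230,145)
S=lambda x,y:C(x,y,5,230,165)
for n,a,b in [("stud",T(215,350),S(432,163)),("boltL",T(85,283),S(258,290)),("boltR",T(378,350),S(508,155)),
 ("board ul",T(103,53),S(45,180)),("board ur",T(464,140),S(365,35)),("board ll",T(48,440),S(330,548)),("board lr",T(385,520),S(650,360))]:
    X,e=tri(a,b);print(n,X,np.array(e))
W=lambda x,y:C(x,y,6,350,170)
for n,p,z in [("tail",(503,530),48),("tipL",(481,75),48),("tipR",(624,95),48),("xbarL",(450,222),48),("xbarR",(615,245),48),
 ("fb tl",(455,238),34),("fb bl",(447,288),34),("fb br",(592,298),34),("rb tl",(437,463),34),("rb bl",(432,511),34),("rb br",(573,517),34),("rb tr",(578,472),34),
 ("base bl",(412,563),8),("base br",(565,577),8)]:
    print(n,plane("top",W(*p),z/1000))
for n,p in [("tumbler",(203,267)),("glue",(432,163)),("tape",(199,169)),("slats",(191,214))]:print(n,plane("top",p,.05))
E
```

```text
stud [0.553  0.1465 0.1696] [0.0014 0.0014]
boltL [0.5936 0.2198 0.1325] [0.0002 0.0002]
boltR [0.5555 0.0648 0.1324] [0.0001 0.0001]
board ul [0.7134 0.2076 0.1451] [0.001 0.001]
board ur [0.6625 0.0168 0.1468] [0.0025 0.0025]
board ll [0.5229 0.2593 0.0496] [0.0112 0.0112]
board lr [0.4706 0.0666 0.0473] [0.006 0.006]
tail [ 0.4337 -0.2929  0.048 ]
tipL [ 0.6494 -0.2907  0.048 ]
tipR [ 0.6389 -0.3586  0.048 ]
xbarL [ 0.5793 -0.2733  0.048 ]
xbarR [ 0.5672 -0.3513  0.048 ]
fb tl [ 0.5727 -0.279   0.034 ]
fb bl [ 0.5487 -0.2742  0.034 ]
fb br [ 0.5429 -0.3436  0.034 ]
rb tl [ 0.4653 -0.2664  0.034 ]
rb bl [ 0.4426 -0.2632  0.034 ]
rb br [ 0.4388 -0.3302  0.034 ]
rb tr [ 0.4601 -0.3335  0.034 ]
base bl [ 0.4169 -0.2589  0.008 ]
base br [ 0.4091 -0.3329  0.008 ]
tumbler [0.4192 0.3565 0.05  ]
glue [ 0.7055 -0.2975  0.05  ]
tape [0.6975 0.3705 0.05  ]
slats [0.5687 0.3918 0.05  ]
```

```bash
cat > ov.py <<'E'
from h import *
import cv2
def model(c,psi,th):
    x=np.array([np.cos(psi),np.sin(psi),0]);y=np.array([-np.sin(psi),np.cos(psi),0]);z=np.array([0,0,1.])
    n=-.5*x+np.cos(np.pi/6)*z; u=np.cross(y,n)  # u upslope
    P=lambda a,b,h:c+a*u+b*y+h*n
    circ=lambda r,h:[P(r*np.cos(t),r*np.sin(t),h) for t in np.linspace(0,2*np.pi,40)]
    hx=lambda h:[P(.02887*np.cos(t),.02887*np.sin(t),h) for t in th+np.radians(30)+np.arange(7)*np.pi/3]
    rect=lambda a,b,h:[P(i*a,j*b,h) for i,j in [(1,1),(1,-1),(-1,-1),(-1,1),(1,1)]]
    return [(circ(.015,.03),(255,0,0)),(hx(.02),(0,0,255)),(hx(-.02),(0,0,255)),(circ(.036,-.02),(255,0,255)),(rect(.03,.095,-.026),(0,255,0)),(rect(.11,.1,-.054),(255,255,0))]
def draw(name,im,c,psi,th,ox,oy,w,h,k,out):
    im=cv2.resize(im[oy:oy+h,ox:ox+w],None,fx=k,fy=k,interpolation=cv2.INTER_CUBIC)
    for pts,col in model(c,psi,th):
        p=[((proj(name,q)-[ox,oy]+.5)*k) for q in pts]
        cv2.polylines(im,[np.int32(p)],False,col,1,cv2.LINE_AA)
    return im
E
cat > ov_run.py <<'E'
from ov import *
import sys
a=[float(v) for v in sys.argv[1:6]];tag=sys.argv[6]
c=np.array(a[:3]);psi=np.radians(a[3]);th=np.radians(a[4])
src=sys.argv[7] if len(sys.argv)>7 else "0"
A=draw("top",cv2.imread(f"pics/top{src}.png"),c,psi,th,235,148,95,105,4,"")
B=draw("side",cv2.imread(f"pics/side{src}.png"),c,psi,th,235,165,100,105,4,"")
cv2.imwrite(f"pics/ov{tag}.png",np.hstack([A,B]))
E
python3 ov_run.py .5675 .1428 .1436 -14.2 0 a
```

```text
(no output)
```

View pics/ova.png

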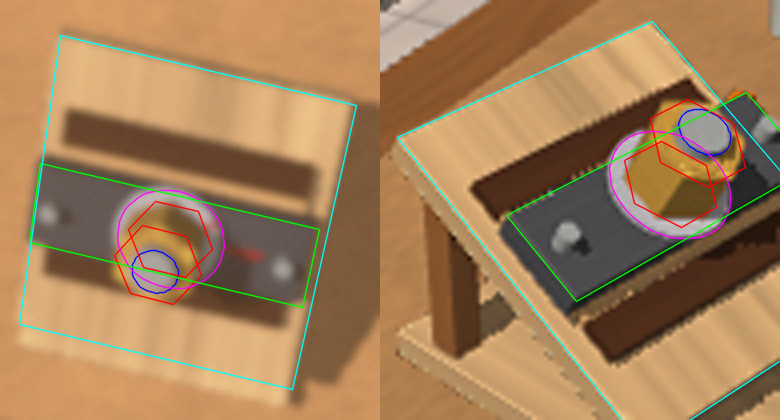

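```bash
python3 ov_run.py .565 .1435 .142 -13.8 30 b; python3 ov_run.py .565 .1435 .142 -13.8 36 c
```

```text
(no output)
```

View pics/ovb.png

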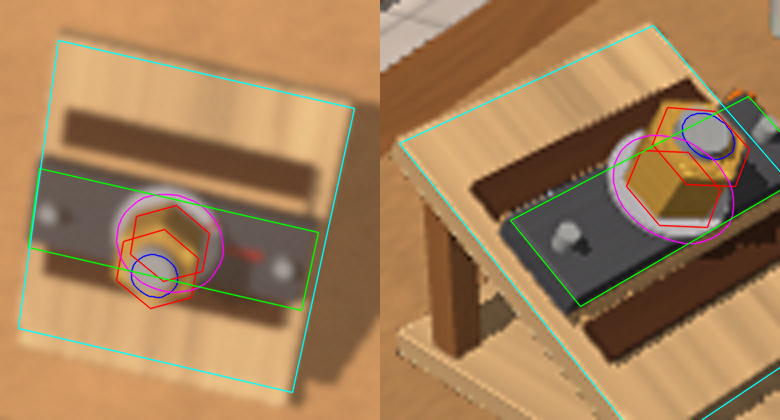

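View pics/ovc.png

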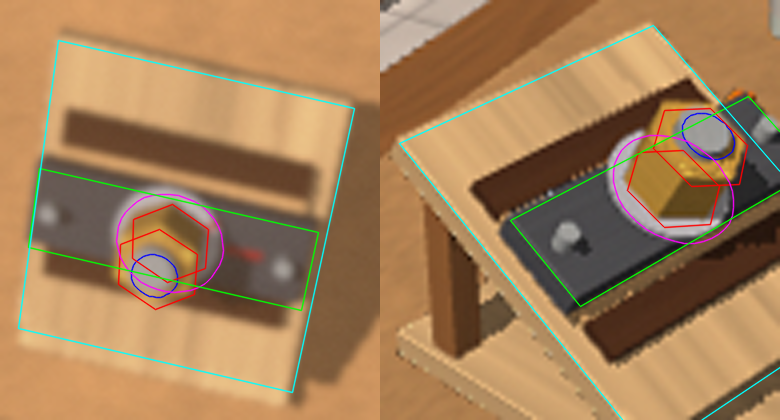

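```bash
cat >> h.py <<'E'
from scipy.spatial.transform import Rotation as Ro
C=np.array([.567,.1428,.143]);PSI=np.radians(-13.8)
def st():
    s=sense();R=Ro.from_rotvec(s["orientation"]).as_matrix();return s,np.array(s["ee_pos"]),R
def to(x,y,z,yaw_y_deg):
    "units needed: turn first, then shift in the turned frame"
    s,p,R=st();y0=np.degrees(np.arctan2(R[1,1],R[0,1]))
    dy=(yaw_y_deg-y0+90)%180-90
    Rn=Ro.from_euler('z',dy,degrees=True).as_matrix()@R
    d=Rn.T@(np.array([x,y,z])-p)/.02
    print("t",round(s["t"],2),"pos",p.round(4),"yaw",round(y0,1),"q6",round(s["q"][5],2),"w",round(s["width"],4),"F",np.round(s["contact_force"],1),"M",np.round(s["moment"],2))
    print("turn units",round(-np.radians(dy)/.12,2),"shift units",d.round(2))
E
python3 -c "
from h import *
to(.5626,.1439,.22,79.2)"
```

```text
t 0.1 pos [ 0.281  -0.5576  0.2216] yaw 116.7 q6 -0.26 w 0.0871 F [0.1 0.5 0.2] M [-0.01  0.    0.03]
turn units 5.46 shift units [-7.26 37.09  0.15]
```

Call:
carry_out:
  targets:
    - [[0,0,0],1,1]
    - [[0,0,0],1,1]
    - [[0,0,0],1,1]
    - [[0,0,0],1,1]
    - [[0,0,0],1,1]
    - [[0,0.5,0],0.4,1]
    - [[-0.2,1,0],0,1]
    - [[-0.2,1,0],0,1]
    - [[-0.2,1,0],0,1]
    - [[-0.2,1,0],0,1]

```text
t: 0.93
ee_pos: [0.3127, -0.4713, 0.2219]
orientation: [-0.285, -3.128, -0.001]
contact_force: [-0.0, -0.4, -0.1]
width: 0.0867
```

Call:
carry_out:
  targets:
    - [[-0.2,1,0],0,1]
    - [[-0.2,1,0],0,1]
    - [[-0.2,1,0],0,1]
    - [[-0.2,1,0],0,1]
    - [[-0.2,1,0],0,1]
    - [[-0.2,1,0],0,1]
    - [[-0.2,1,0],0,1]
    - [[-0.2,1,0],0,1]
    - [[-0.2,1,0],0,1]
    - [[-0.2,1,0],0,1]

```text
t: 1.77
ee_pos: [0.3881, -0.2817, 0.2222]
orientation: [-0.284, -3.128, -0.001]
contact_force: [0.8, -0.4, -0.1]
width: 0.0865
```

Call:
carry_out:
  targets:
    - [[-0.2,1,0],0,1]
    - [[-0.2,1,0],0,1]
    - [[-0.2,1,0],0,1]
    - [[-0.2,1,0],0,1]
    - [[-0.2,1,0],0,1]
    - [[-0.2,1,0],0,1]
    - [[-0.2,1,0],0,1]
    - [[-0.2,1,0],0,1]
    - [[-0.2,1,0],0,1]
    - [[-0.2,1,0],0,1]

```text
t: 2.6
ee_pos: [0.4634, -0.0923, 0.2222]
orientation: [-0.284, -3.128, -0.0]
contact_force: [0.7, 0.0, -0.1]
width: 0.0876
```

```bash
python3 -c "
from h import *
to(.5626,.1439,.137,79.2)"
```

```text
t 2.6 pos [ 0.4634 -0.0923  0.2222] yaw 79.6 q6 -1.9 w 0.0876 F [ 0.7  0.  -0.1] M [-0.07 -0.06 -0.  ]
turn units 0.06 shift units [-2.66 12.53  4.26]
```

Call:
carry_out:
  targets:
    - [[-0.2,1,0],0,1]
    - [[-0.2,1,0],0,1]
    - [[-0.2,1,0],0,1]
    - [[-0.2,1,0],0,1]
    - [[-0.2,1,0],0,1]
    - [[-0.2,1,0],0,1]
    - [[-0.2,1,0],0,1]
    - [[-0.2,1,0],0,1]
    - [[-0.2,1,0],0,1]
    - [[-0.2,1,0],0,1]

```text
t: 3.43
ee_pos: [0.5389, 0.0971, 0.2221]
orientation: [-0.284, -3.128, 0.001]
contact_force: [0.3, -0.7, 0.6]
width: 0.0871
```

Call:
carry_out:
  targets:
    - [[-0.2,1,0],0,1]
    - [[-0.2,0.8,0],0,1]
    - [[-0.2,0.5,0],0,1]
    - [[0,0,0],0,1]
    - [[0,0,0],0,1]
    - [[0,0,0],0,1]
    - [[0,0,0],0,1]
    - [[0,0,0],0,1]
    - [[0,0,0],0,1]
    - [[0,0,0],0,1]

```text
t: 4.27
ee_pos: [0.5589, 0.1388, 0.2228]
orientation: [0.285, 3.128, 0.0]
contact_force: [-0.1, 0.5, 0.2]
width: 0.087
```

```bash
python3 -c "
from h import *
import cv2
to(.5626,.1439,.137,79.2)
for n in ('side','top'): cv2.imwrite(f'pics/{n}1.png',camera(n)[:,:,::-1])
s=cv2.imread('pics/side1.png')
cv2.imwrite('pics/c1.png',cv2.resize(s[120:290,220:400],None,fx=3.5,fy=3.5))"
```

```text
t 4.27 pos [0.5589 0.1388 0.2228] yaw 79.6 q6 -2.28 w 0.087 F [-0.1  0.5  0.2] M [-0.01 -0.06 -0.04]
turn units 0.06 shift units [-0.13  0.28  4.29]
```

View pics/c1.png

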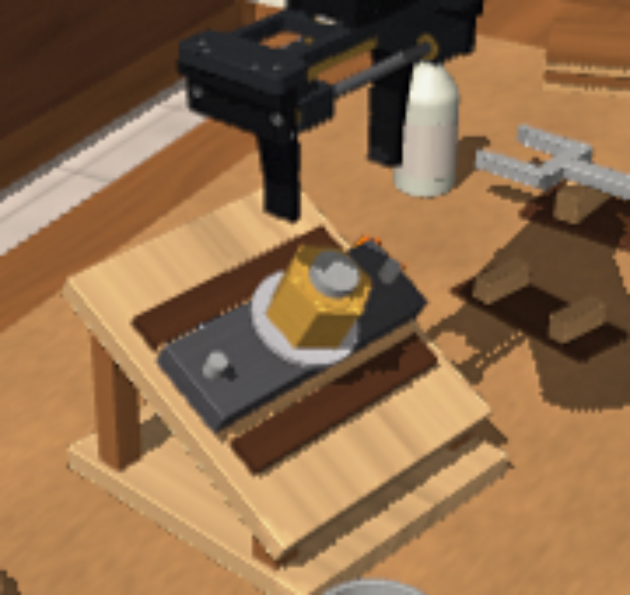

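Call:
carry_out:
  targets:
    - [[-0.1,0.3,1],0,1]
    - [[0,0,1],0,1]
    - [[0,0,0.8],0,1]
    - [[0,0,0.6],0,1]
    - [[0,0,0.5],0,1]
    - [[0,0,0.3],0,1]
    - [[0,0,0],0,1]
    - [[0,0,0],0,1]
    - [[0,0,0],0,1]
    - [[0,0,0],0,1]

```text
t: 5.2
ee_pos: [0.5626, 0.145, 0.1395]
orientation: [0.284, 3.127, 0.002]
contact_force: [-0.3, -0.5, -0.0]
width: 0.0872
```

```bash
python3 -c "
from h import *
import cv2
to(.5626,.1439,.137,79.2)
A=[camera(n)[:,:,::-1] for n in ('top','side')]
cv2.imwrite('pics/c2.png',np.hstack([cv2.resize(A[0][145:255,225:335],None,fx=3.6,fy=3.6),cv2.resize(A[1][150:260,255:365],None,fx=3.6,fy=3.6)]))"
```

```text
t 5.2 pos [0.5626 0.145  0.1395] yaw 79.6 q6 -2.28 w 0.0872 F [-0.3 -0.5 -0. ] M [-0.02 -0.06  0.03]
turn units 0.06 shift units [-0.01 -0.06  0.13]
```

View pics/c2.png

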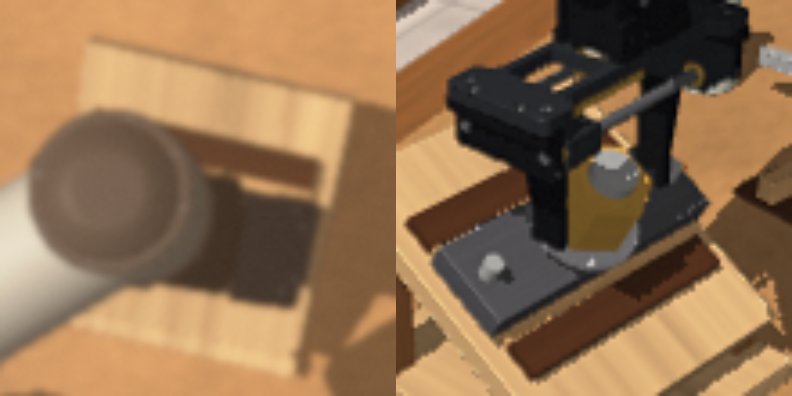

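The fingers straddle the nut, tips just above the collar. Closing.

Call:
carry_out:
  targets:
    - [[0,0,0.1],0,-1]
    - [[0,0,0],0,-1]
    - [[0,0,0],0,-1]
    - [[0,0,0],0,-1]
    - [[0,0,0],0,-1]
    - [[0,0,0],0,-1]
    - [[0,0,0],0,-1]
    - [[0,0,0],0,-1]
    - [[0,0,0],0,-1]
    - [[0,0,0],0,-1]

```text
t: 6.13
ee_pos: [0.5622, 0.1455, 0.1366]
orientation: [0.285, 3.128, 0.002]
contact_force: [-0.3, 3.3, 0.3]
width: 0.0501
```

```bash
python3 -c "
from h import *
to(.5626,.1439,.137,79.2)"
```

```text
t 6.13 pos [0.5622 0.1455 0.1366] yaw 79.6 q6 -2.28 w 0.0501 F [-0.3  3.3  0.3] M [ 1.08  0.2  -0.2 ]
turn units 0.06 shift units [-0.03 -0.07 -0.02]
```

Call:
carry_out:
  targets:
    - [[0,0,0],0.5,-1]
    - [[0,0,0],0.6,-1]
    - [[0,0,0],0.6,-1]
    - [[0,0,0],0.6,-1]
    - [[0,0,0],0.6,-1]
    - [[0,0,0],0.6,-1]
    - [[0,0,0],0.6,-1]
    - [[0,0,0],0.6,-1]
    - [[0,0,0],0.6,-1]
    - [[0,0,0],0.2,-1]

```text
t: 6.97
ee_pos: [0.5632, 0.1477, 0.1388]
orientation: [1.278, 2.867, 0.011]
contact_force: [-6.7, 7.5, 8.1]
width: 0.055
```

```bash
python3 -c "
from h import *
import cv2
to(.5626,.1439,.137,79.2)
A=[camera(n)[:,:,::-1] for n in ('top','side')]
cv2.imwrite('pics/c3.png',np.hstack([cv2.resize(A[0][145:255,225:335],None,fx=3.6,fy=3.6),cv2.resize(A[1][150:260,255:365],None,fx=3.6,fy=3.6)]))"
```

```text
t 6.97 pos [0.5632 0.1477 0.1388] yaw 41.9 q6 -2.94 w 0.055 F [-6.7  7.5  8.1] M [3.13 0.95 1.02]
turn units -5.42 shift units [-0.   -0.19  0.09]
```

View pics/c3.png

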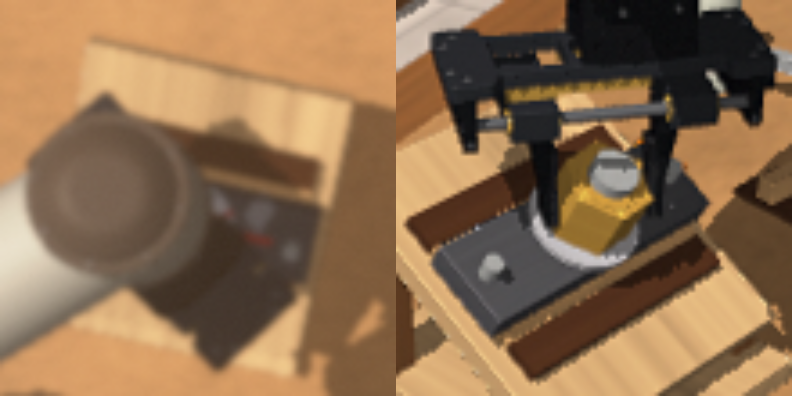

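Call:
carry_out:
  targets:
    - [[0,0,0],0,1]
    - [[0,0,0],0,1]
    - [[0,0,0],0,1]
    - [[0,0,0],0,1]
    - [[0,0,0],0,1]
    - [[0,0,0],-0.5,1]
    - [[0,0,0],-1,1]
    - [[0,0,0],-1,1]
    - [[0,0,0],-1,1]
    - [[0,0,0],-1,1]

```text
t: 7.9
ee_pos: [0.5616, 0.1435, 0.136]
orientation: [-0.463, -3.106, 0.003]
contact_force: [0.1, 0.4, 0.3]
width: 0.0871
```

Call:
carry_out:
  targets:
    - [[0,0,0],-1,1]
    - [[0,0,0],-1,1]
    - [[0,0,0],-1,1]
    - [[0,0,0],-1,1]
    - [[0,0,0],-1,1]
    - [[0,0,0],0,1]
    - [[0,0,0],0,1]
    - [[0,0,0],0,1]
    - [[0,0,0],0,1]
    - [[0,0,0],0,1]

```text
t: 8.73
ee_pos: [0.562, 0.1446, 0.1365]
orientation: [0.466, -3.107, 0.0]
contact_force: [0.7, 0.1, 0.5]
width: 0.087
```

```bash
python3 -c "
from h import *
import cv2
to(.5626,.1439,.137,106.7)
A=[camera(n)[:,:,::-1] for n in ('top','side')]
cv2.imwrite('pics/c4.png',np.hstack([cv2.resize(A[0][145:255,225:335],None,fx=3.6,fy=3.6),cv2.resize(A[1][150:260,255:365],None,fx=3.6,fy=3.6)]))"
```

```text
t 8.73 pos [0.562  0.1446 0.1365] yaw 107.1 q6 -1.8 w 0.087 F [0.7 0.1 0.5] M [-0.02 -0.01  0.03]
turn units 0.05 shift units [-0.02 -0.04 -0.03]
```

View pics/c4.png

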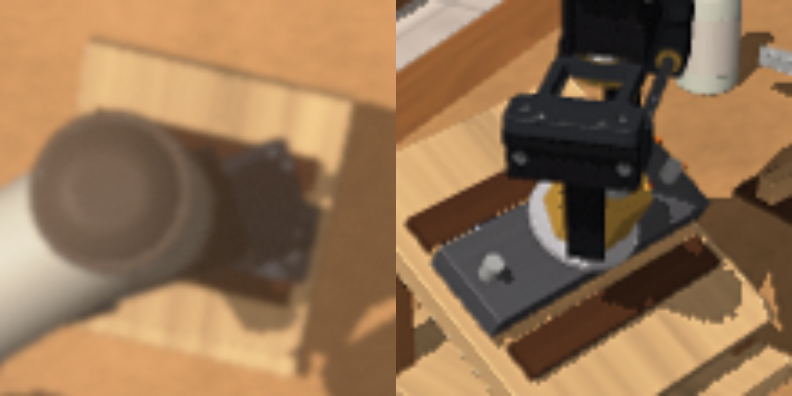

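Call:
carry_out:
  targets:
    - [[0,0,0],0,-1]
    - [[0,0,0],0,-1]
    - [[0,0,0],0,-1]
    - [[0,0,0],0,-1]
    - [[0,0,0],0,-1]
    - [[0,0,0],0,-1]
    - [[0,0,0],0,-1]
    - [[0,0,0],0,-1]
    - [[0,0,0],0.3,-1]
    - [[0,0,0],0.6,-1]

```text
t: 9.67
ee_pos: [0.562, 0.1445, 0.1368]
orientation: [0.298, -3.127, 0.001]
contact_force: [-1.6, -3.9, 2.1]
width: 0.0556
```

Call:
carry_out:
  targets:
    - [[0,0,0],0.8,-1]
    - [[0,0,0],0.8,-1]
    - [[0,0,0],0.8,-1]
    - [[0,0,0],0.8,-1]
    - [[0,0,0],0.9,-1]
    - [[0,0,0],0.9,-1]
    - [[0,0,0],0.9,-1]
    - [[0,0,0],0.9,-1]
    - [[0,0,0],0.8,-1]
    - [[0,0,0],0.5,-1]

```text
t: 10.5
ee_pos: [0.5627, 0.148, 0.1373]
orientation: [1.196, 2.904, 0.011]
contact_force: [-5.1, 3.3, 5.0]
width: 0.0547
```

```bash
python3 -c "
from h import *
import cv2
to(.5626,.1439,.137,79.2)
A=[camera(n)[:,:,::-1] for n in ('top','side')]
cv2.imwrite('pics/c5.png',np.hstack([cv2.resize(A[0][145:255,225:335],None,fx=3.6,fy=3.6),cv2.resize(A[1][150:260,255:365],None,fx=3.6,fy=3.6)]))"
```

```text
t 10.5 pos [0.5627 0.148  0.1373] yaw 45.2 q6 -2.88 w 0.0547 F [-5.1  3.3  5. ] M [2.03 0.55 1.06]
turn units -4.94 shift units [-0.04 -0.2   0.01]
```

View pics/c5.png

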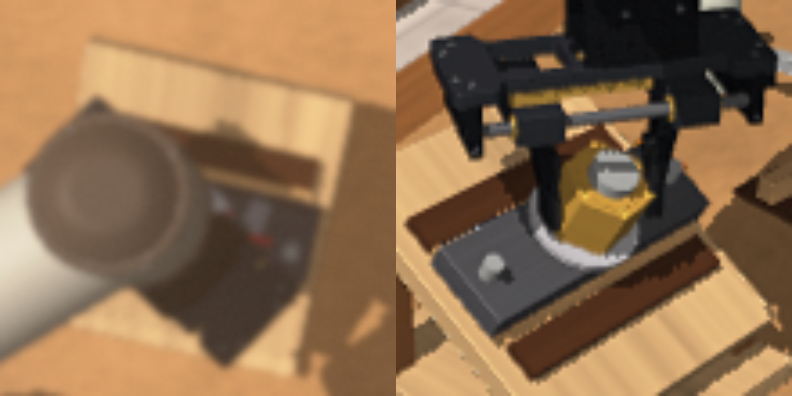

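Call:
carry_out:
  targets:
    - [[0,0,0],0,1]
    - [[0,0,0],0,1]
    - [[0,0,0],0,1]
    - [[0,0,0],0,1]
    - [[0,0,0],0,1]
    - [[0,0,0],-0.5,1]
    - [[0,0,0],-1,1]
    - [[0,0,0],-1,1]
    - [[0,0,0],-1,1]
    - [[0,0,0],-1,1]

```text
t: 11.43
ee_pos: [0.5623, 0.1448, 0.136]
orientation: [0.37, 3.12, 0.001]
contact_force: [-0.4, -0.6, 0.2]
width: 0.0868
```

Call:
carry_out:
  targets:
    - [[0,0,0],-1,1]
    - [[0,0,0],-1,1]
    - [[0,0,0],-1,1]
    - [[0,0,0],-1,1]
    - [[0,0,0],-0.5,1]
    - [[0,0,0],0,1]
    - [[0,0,0],0,1]
    - [[0,0,0],0,1]
    - [[0,0,0],0,1]
    - [[0,0,0],0,1]

```text
t: 12.27
ee_pos: [0.5621, 0.1448, 0.1365]
orientation: [-0.466, 3.107, 0.0]
contact_force: [-0.6, -0.1, 0.5]
width: 0.0874
```

```bash
python3 -c "
from h import *
import cv2
to(.5626,.1439,.137,106.7)
A=[camera(n)[:,:,::-1] for n in ('top','side')]
cv2.imwrite('pics/c6.png',np.hstack([cv2.resize(A[0][145:255,225:335],None,fx=3.6,fy=3.6),cv2.resize(A[1][150:260,255:365],None,fx=3.6,fy=3.6)]))"
```

```text
t 12.27 pos [0.5621 0.1448 0.1365] yaw 107.1 q6 -1.8 w 0.0874 F [-0.6 -0.1  0.5] M [-0.05 -0.05 -0.05]
turn units 0.06 shift units [-0.01 -0.05 -0.03]
```

View pics/c6.png

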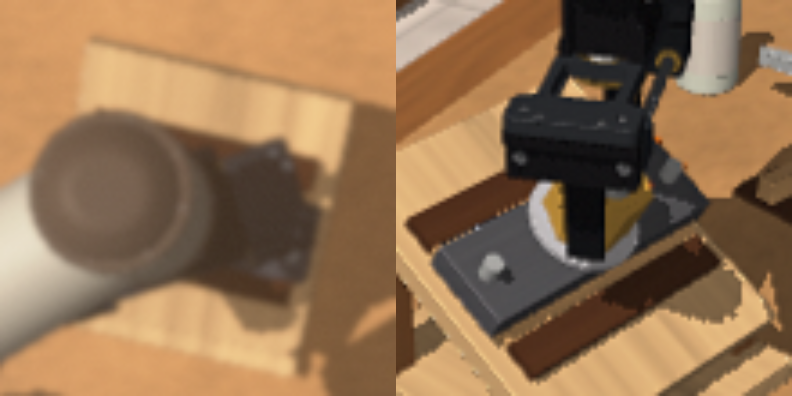

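Call:
carry_out:
  targets:
    - [[0,0,0],0,-1]
    - [[0,0,0],0,-1]
    - [[0,0,0],0,-1]
    - [[0,0,0],0,-1]
    - [[0,0,0],0,-1]
    - [[0,0,0],0,-1]
    - [[0,0,0],0,-1]
    - [[0,0,0],0,-1]
    - [[0,0,0],0.4,-1]
    - [[0,0,0],0.6,-1]

```text
t: 13.2
ee_pos: [0.562, 0.1445, 0.1366]
orientation: [0.278, -3.129, 0.001]
contact_force: [-0.5, -3.2, 1.2]
width: 0.0565
```

Call:
carry_out:
  targets:
    - [[0,0,0],0.6,-1]
    - [[0,0,0],0.6,-1]
    - [[0,0,0],0.5,-1]
    - [[0,0,0],0.4,-1]
    - [[0,0,0],0.3,-1]
    - [[0,0,0],0.2,-1]
    - [[0,0,0],0,-1]
    - [[0,0,0],0,-1]
    - [[0,0,0],0,-1]
    - [[0,0,0],0,-1]

```text
t: 14.03
ee_pos: [0.5619, 0.1453, 0.1364]
orientation: [-0.208, -3.134, -0.001]
contact_force: [-2.2, 2.0, 0.4]
width: 0.0556
```

```bash
python3 -c "
from h import *
to(.5626,.1439,.137,79.2)"
```

```text
t 14.03 pos [0.5619 0.1453 0.1364] yaw 82.4 q6 -2.23 w 0.0556 F [-2.2  2.   0.4] M [-0.17  0.52  0.73]
turn units 0.47 shift units [-0.05 -0.06 -0.03]
```

```bash
python3 -c "
from h import *
import cv2
A=camera('side')[:,:,::-1]
cv2.imwrite('pics/c7.png',cv2.resize(A[160:250,270:360],None,fx=6,fy=6,interpolation=cv2.INTER_CUBIC))"
```

```text
(no output)
```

View pics/c7.png

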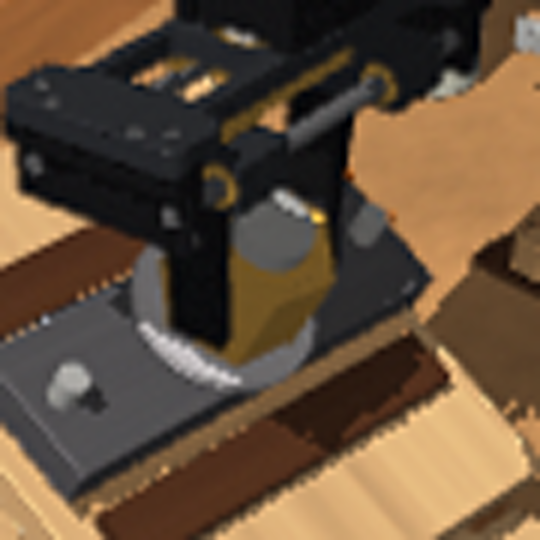

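Run:
```python
from ov import *
im0=camera('side')[:,:,::-1].copy()
cv2.imwrite('pics/sideX.png',im0)
rows=[]
for th in (5,15,25,33,45,55):
    im=draw("side",im0,C,PSI,np.radians(th),280,180,55,55,5,"")
    cv2.putText(im,str(th),(5,20),0,.6,(255,255,255),1);rows.append(im)
cv2.imwrite('pics/c8.png',np.vstack([np.hstack(rows[:3]),np.hstack(rows[3:])])[:, :800])
```

```text
(no output)
```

View pics/c8.png

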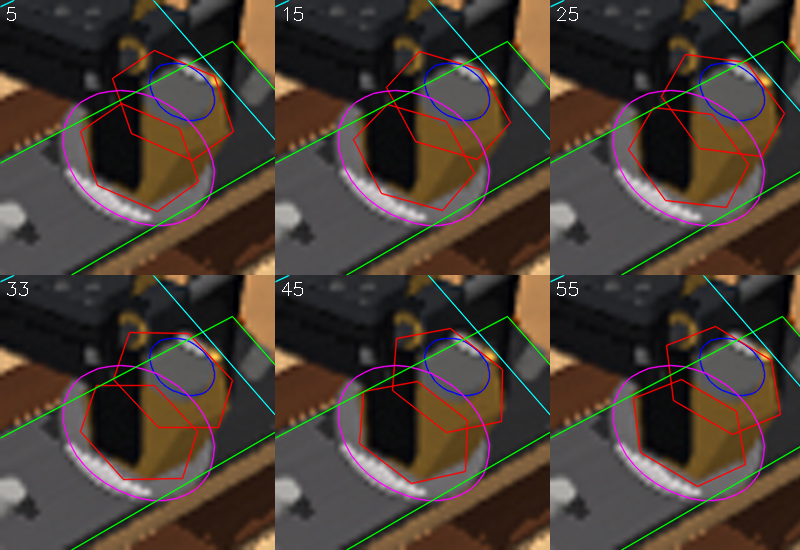

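Call:
carry_out:
  targets:
    - [[0,0,0],0,1]
    - [[0,0,0],0,1]
    - [[0,0,0],0,1]
    - [[0,0,0],0,1]
    - [[0,0,0],-0.6,1]
    - [[0,0,0],-0.6,1]
    - [[0,0,0],-0.7,1]
    - [[0,0,0],0,1]
    - [[0,0,0],0,1]
    - [[0,0,0],0,1]

```text
t: 14.97
ee_pos: [0.5622, 0.1447, 0.1366]
orientation: [-0.145, 3.138, 0.0]
contact_force: [0.4, -0.3, 0.0]
width: 0.087
```

Run:
```python
from ov import *
to(.5626,.1439,.137,95)
im0=camera('side')[:,:,::-1].copy()
cv2.imwrite('pics/sideX.png',im0)
rows=[]
for th in (33,39,43,47,51,90):
    im=draw("side",im0,C,PSI,np.radians(th),280,180,55,55,5,"") if th<90 else cv2.resize(im0[180:235,280:335],None,fx=5,fy=5)
    cv2.putText(im,str(th),(5,20),0,.6,(255,255,255),1);rows.append(im)
cv2.imwrite('pics/c9.png',np.vstack([np.hstack(rows[:3]),np.hstack(rows[3:])])[:, :800])
```

```text
t 14.97 pos [0.5622 0.1447 0.1366] yaw 95.3 q6 -2.01 w 0.087 F [ 0.4 -0.3  0. ] M [-0.08  0.   -0.06]
turn units 0.04 shift units [-0.02 -0.04 -0.02]
```

View pics/c9.png

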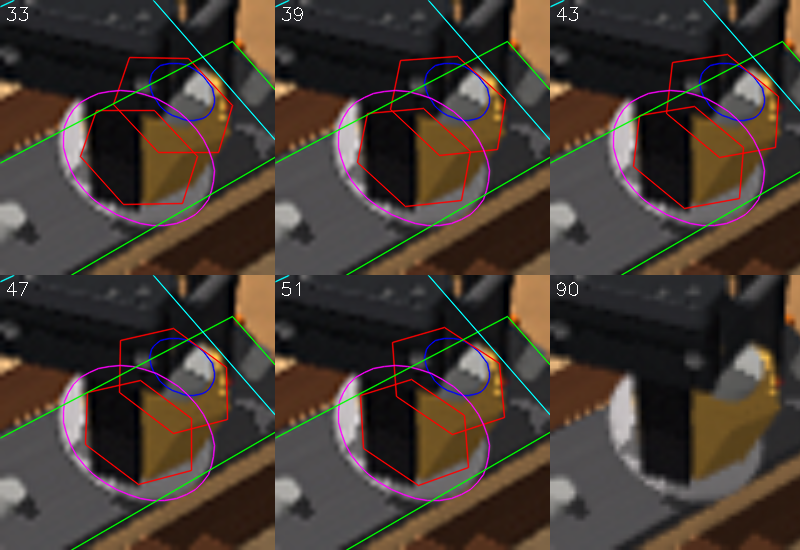

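Call:
carry_out:
  targets:
    - [[0,0,0],0,-1]
    - [[0,0,0],0,-1]
    - [[0,0,0],0,-1]
    - [[0,0,0],0,-1]
    - [[0,0,0],0,-1]
    - [[0,0,0],0,-1]
    - [[0,0,0],0,-1]
    - [[0,0,0],0,-1]
    - [[0,0,0],0,-1]
    - [[0,0,0],0,-1]

```text
t: 15.85
ee_pos: [0.5621, 0.1447, 0.1366]
orientation: [0.149, -3.138, 0.001]
contact_force: [0.3, -1.1, -0.0]
width: 0.0554
```

```bash
python3 -c "
from h import *
to(.5626,.1439,.137,85)"
```

```text
t 15.85 pos [0.5621 0.1447 0.1366] yaw 95.4 q6 -2.01 w 0.0554 F [ 0.3 -1.1 -0. ] M [-0.48 -0.21  0.13]
turn units 1.52 shift units [-0.03 -0.04 -0.02]
```

Call:
carry_out:
  targets:
    - [[0,0,0],0.2,-1]
    - [[0,0,0],0.2,-1]
    - [[0,0,0],0.2,-1]
    - [[0,0,0],0.2,-1]
    - [[0,0,0],0,-1]
    - [[0,0,0],0,-1]
    - [[0,0,0],0,-1]
    - [[0,0,0],0,-1]
    - [[0,0,0],0,-1]
    - [[0,0,0],0,-1]

```text
t: 16.68
ee_pos: [0.5621, 0.1449, 0.1367]
orientation: [0.002, 3.142, 0.0]
contact_force: [-2.3, 0.6, 3.4]
width: 0.055
```

```bash
python3 -c "
from h import *
to(.5626,.1439,.137,85)"
```

```text
t 16.68 pos [0.5621 0.1449 0.1367] yaw 89.9 q6 -2.1 w 0.055 F [-2.3  0.6  3.4] M [-0.39  0.37  0.92]
turn units 0.72 shift units [-0.03 -0.05 -0.02]
```

Call:
carry_out:
  targets:
    - [[0,0,0],0.2,-1]
    - [[0,0,0],0.2,-1]
    - [[0,0,0],0.2,-1]
    - [[0,0,0],0,-1]
    - [[0,0,0],0,-1]
    - [[0,0,0],0,-1]
    - [[0,0,0],0,-1]
    - [[0,0,0],0,-1]
    - [[0,0,0],0,-1]
    - [[0,0,0],0,-1]

```text
t: 17.52
ee_pos: [0.5621, 0.145, 0.1366]
orientation: [0.115, 3.139, 0.001]
contact_force: [-2.7, 3.3, 3.8]
width: 0.0552
```

```bash
python3 -c "
from h import *
to(.5626,.1439,.22,85)"
```

```text
t 17.52 pos [0.5621 0.145  0.1366] yaw 85.8 q6 -2.18 w 0.0552 F [-2.7  3.3  3.8] M [0.37 0.52 0.61]
turn units 0.12 shift units [-0.03 -0.05 -4.17]
```

Call:
carry_out:
  targets:
    - [[0,0,0],0,1]
    - [[0,0,0],0,1]
    - [[0,0,0],0,1]
    - [[0,0,0],0,1]
    - [[0,0,0],0,1]
    - [[0,0,-0.5],0,1]
    - [[0,0,-1],0,1]
    - [[0,0,-1],0,1]
    - [[0,0,-1],0,1]
    - [[0,0,-1],0,1]

```text
t: 18.35
ee_pos: [0.5621, 0.1446, 0.2283]
orientation: [0.115, 3.139, 0.0]
contact_force: [-0.9, -0.6, -0.5]
width: 0.0867
```

```bash
python3 -c "
from h import *
to(.509,-.304,.22,81.5)"
```

```text
t 18.35 pos [0.5621 0.1446 0.2283] yaw 85.8 q6 -2.18 w 0.0867 F [-0.9 -0.6 -0.5] M [ 0.06 -0.07 -0.03]
turn units 0.62 shift units [ -0.69 -22.58   0.41]
```

Call:
carry_out:
  targets:
    - [[0,-0.5,0],0.2,1]
    - [[0,-1,0],0.2,1]
    - [[0,-1,0],0.2,1]
    - [[0,-1,0],0,1]
    - [[0,-1,0],0,1]
    - [[0,-1,0],0,1]
    - [[0,-1,0],0,1]
    - [[0,-1,0],0,1]
    - [[0,-1,0],0,1]
    - [[0,-1,0],0,1]

```text
t: 19.18
ee_pos: [0.5362, -0.0448, 0.2267]
orientation: [0.229, 3.133, 0.0]
contact_force: [-0.2, 0.5, -0.8]
width: 0.0869
```

Call:
carry_out:
  targets:
    - [[-0.1,-1,0],0,1]
    - [[-0.1,-1,0],0,1]
    - [[-0.1,-1,0],0,1]
    - [[-0.1,-1,0],0,1]
    - [[-0.1,-1,0],0,1]
    - [[-0.1,-1,0],0,1]
    - [[-0.1,-1,0],0,1]
    - [[0,-1,0],0,1]
    - [[0,-1,0],0,1]
    - [[0,-1,0],0,1]

```text
t: 20.02
ee_pos: [0.5211, -0.2446, 0.2266]
orientation: [-0.229, -3.133, -0.0]
contact_force: [0.1, -1.0, 0.7]
width: 0.0867
```

Call:
carry_out:
  targets:
    - [[0,-1,0],0,1]
    - [[0,-1,0],0,1]
    - [[0,-0.8,0],0,1]
    - [[0,0,0],0,1]
    - [[0,0,0],0,1]
    - [[0,0,0],0,1]
    - [[0,0,0],0,1]
    - [[0,0,0],0,1]
    - [[0,0,0],0,1]
    - [[0,0,0],0,1]

```text
t: 20.85
ee_pos: [0.5137, -0.2983, 0.2267]
orientation: [0.227, 3.133, -0.0]
contact_force: [-0.4, 0.5, -0.1]
width: 0.0869
```

Run:
```python
from ov import *
to(.509,-.304,.22,81.5)
I={n:camera(n)[:,:,::-1].copy() for n in("side","top")}
for n in I: cv2.imwrite(f'pics/{n}2.png',I[n])
o=[]
for n,(ox,oy) in {"top":(245,180),"side":(275,175)}.items():
  r=[cv2.resize(I[n][oy:oy+60,ox:ox+65],None,fx=4,fy=4,interpolation=cv2.INTER_CUBIC)]
  for th in (39,47): 
    im=draw(n,I[n],C,PSI,np.radians(th),ox,oy,65,60,4,"");cv2.putText(im,str(th),(5,20),0,.6,(255,255,255),1);r.append(im)
  o.append(np.hstack(r))
cv2.imwrite('pics/c10.png',np.vstack(o))
```

```text
t 20.85 pos [ 0.5137 -0.2983  0.2267] yaw 81.7 q6 -1.46 w 0.0869 F [-0.4  0.5 -0.1] M [ 0.    0.04 -0.03]
turn units 0.03 shift units [ 0.19 -0.32  0.33]
```

View pics/c10.png

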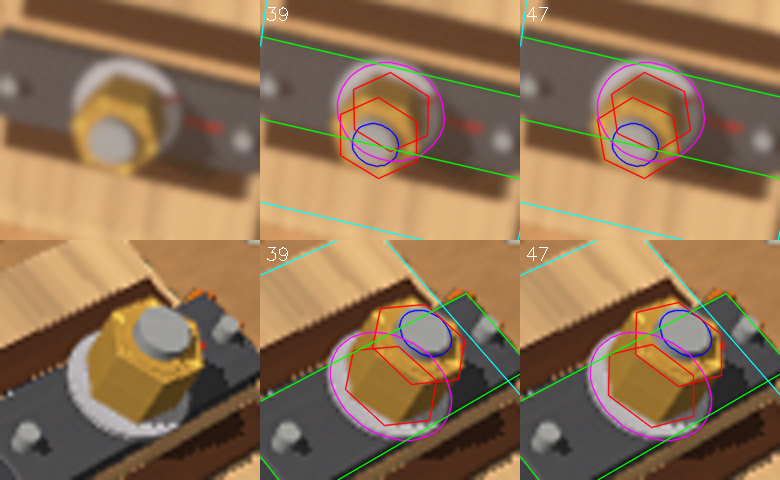

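View pics/side2.png

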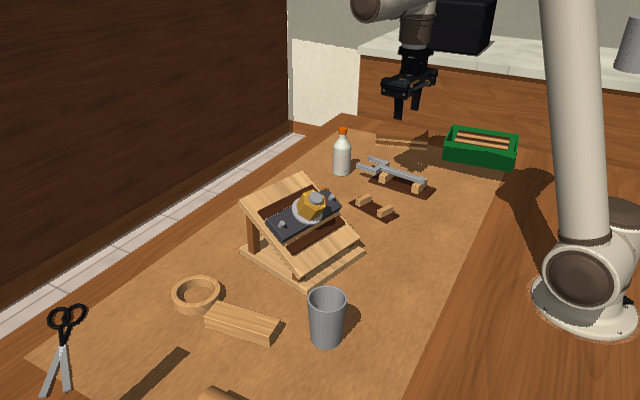

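Call:
carry_out:
  targets:
    - [[0.2,-0.3,0.5],0,1]
    - [[0,0,1],0,1]
    - [[0,0,1],0,1]
    - [[0,0,1],0,1]
    - [[0,0,1],0,1]
    - [[0,0,1],0,1]
    - [[0,0,1],0,1]
    - [[0,0,0.5],0,1]
    - [[0,0,0],0,1]
    - [[0,0,0],0,1]

```text
t: 21.78
ee_pos: [0.5085, -0.3044, 0.0863]
orientation: [-0.228, -3.132, 0.0]
contact_force: [-0.3, 0.0, -0.1]
width: 0.0871
```

Run:
```python
from ov import *
to(.509,-.304,.0225,81.5)
I={n:camera(n)[:,:,::-1].copy() for n in("side","top")}
cv2.imwrite('pics/c11.png',np.hstack([cv2.resize(I["top"][160:270,380:490],None,fx=3.6,fy=3.6),cv2.resize(I["side"][100:210,340:450],None,fx=3.6,fy=3.6)]))
```

```text
t 21.78 pos [ 0.5085 -0.3044  0.0863] yaw 81.7 q6 -1.45 w 0.0871 F [-0.3  0.  -0.1] M [-0.04 -0.07 -0.02]
turn units 0.03 shift units [-0.02  0.03  3.19]
```

View pics/c11.png

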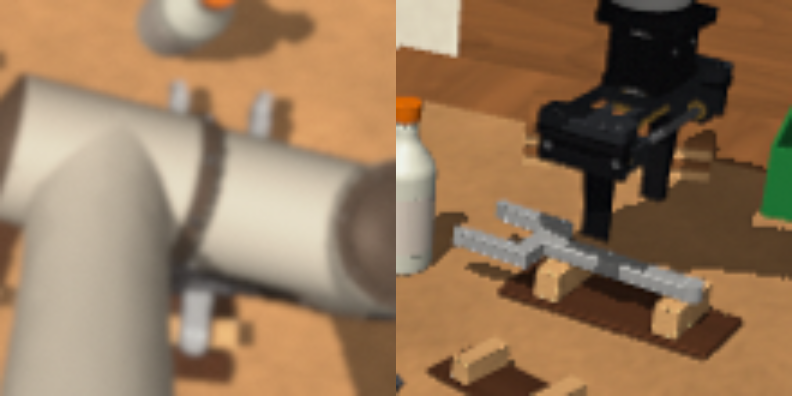

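Gripper is aligned over the handle between the two blocks and clear of the glue bottle. Now down and close.

Call:
carry_out:
  targets:
    - [[0,0,1],0,1]
    - [[0,0,1],0,1]
    - [[0,0,0.7],0,1]
    - [[0,0,0.5],0,1]
    - [[0,0,0],0,1]
    - [[0,0,0],0,0]
    - [[0,0,0],0,-1]
    - [[0,0,0],0,-1]
    - [[0,0,0],0,-1]
    - [[0,0,0],0,-1]

```text
t: 22.72
ee_pos: [0.5091, -0.3043, 0.0233]
orientation: [0.228, 3.132, -0.001]
contact_force: [0.4, -0.9, -0.0]
width: 0.0617
```

Call:
carry_out:
  targets:
    - [[0,0,0],0,-1]
    - [[0,0,0],0,-1]
    - [[0,0,0],0,-1]
    - [[0,0,0],0,-1]
    - [[0,0,0],0,-1]
    - [[0,0,0],0,-1]
    - [[0,0,0],0,-1]
    - [[0,0,0],0,-1]
    - [[0,0,0],0,-1]
    - [[0,0,0],0,-1]

```text
t: 23.55
ee_pos: [0.5087, -0.3041, 0.0225]
orientation: [-0.228, -3.133, -0.0]
contact_force: [-0.4, 0.6, 0.1]
width: 0.0199
```

Run:
```python
from h import *
to(.509,-.304,.0225,81.5)
```

```text
t 23.55 pos [ 0.5087 -0.3041  0.0225] yaw 81.7 q6 -1.45 w 0.0199 F [-0.4  0.6  0.1] M [0.12 0.01 0.02]
turn units 0.03 shift units [-0.02  0.01 -0.  ]
```

Call:
carry_out:
  targets:
    - [[0,0,-0.3],0,-1]
    - [[0,0,-0.6],0,-1]
    - [[0,0,-1],0,-1]
    - [[0,0,-1],0,-1]
    - [[0,0,-1],0,-1]
    - [[0,0,-1],0,-1]
    - [[0,0,-1],0,-1]
    - [[0,0,-1],0,-1]
    - [[0,0,-1],0,-1]
    - [[0,0,-1],0,-1]

```text
t: 24.38
ee_pos: [0.5075, -0.3037, 0.2008]
orientation: [-0.228, -3.131, -0.002]
contact_force: [-0.6, -0.7, -3.3]
width: 0.0198
```

Call:
carry_out:
  targets:
    - [[0,0,-1],0,-1]
    - [[0,0,-0.8],0,-1]
    - [[0,0,-0.2],0,-1]
    - [[0,0,0],0,-1]
    - [[0,0,0],0,-1]
    - [[0,0,0],0,-1]
    - [[0,0,0],0,-1]
    - [[0,0,0],0,-1]
    - [[0,0,0],0,-1]
    - [[0,0,0],0,-1]

```text
t: 25.22
ee_pos: [0.5086, -0.3041, 0.2401]
orientation: [-0.228, -3.132, -0.0]
contact_force: [0.2, -0.1, -3.3]
width: 0.0197
```

Run:
```python
from ov import *
to(.509,-.304,.0225,81.5)
I={n:camera(n)[:,:,::-1].copy() for n in("side","top")}
cv2.imwrite('pics/c12.png',np.hstack([cv2.resize(I["top"][140:270,370:500],None,fx=3,fy=3),cv2.resize(I["side"][50:180,340:470],None,fx=3,fy=3)]))
```

```text
t 25.22 pos [ 0.5086 -0.3041  0.2401] yaw 81.7 q6 -1.45 w 0.0197 F [ 0.2 -0.1 -3.3] M [-0.07  0.09 -0.01]
turn units 0.03 shift units [-3.000e-02  1.000e-02  1.088e+01]
```

View pics/c12.png

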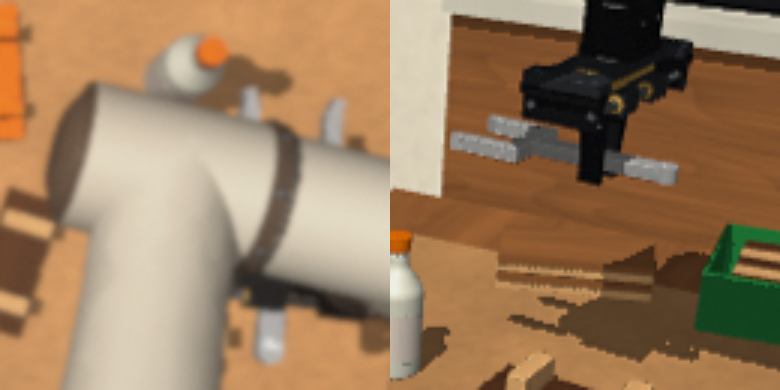

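Run:
```python
from h import *
to(.374,.1415,.24,91)
```

```text
t 25.32 pos [ 0.5087 -0.3041  0.2404] yaw 81.7 q6 -1.45 w 0.0197 F [ 0.5  1.1 -2.8] M [0.02 0.1  0.02]
turn units -1.36 shift units [6.34e+00 2.24e+01 2.00e-02]
```

Call:
carry_out:
  targets:
    - [[0,0,0],-0.3,-1]
    - [[0,0.4,0],-0.5,-1]
    - [[0,0.6,0],-0.5,-1]
    - [[0.3,0.8,0],0,-1]
    - [[0.3,1,0],0,-1]
    - [[0.3,1,0],0,-1]
    - [[0.3,1,0],0,-1]
    - [[0.3,1,0],0,-1]
    - [[0.3,1,0],0,-1]
    - [[0.3,1,0],0,-1]

```text
t: 26.15
ee_pos: [0.4663, -0.1478, 0.2407]
orientation: [-0.017, 3.141, 0.0]
contact_force: [0.2, 0.8, -3.8]
width: 0.0192
```

Call:
carry_out:
  targets:
    - [[0.3,1,0],0,-1]
    - [[0.3,1,0],0,-1]
    - [[0.3,1,0],0,-1]
    - [[0.3,1,0],0,-1]
    - [[0.3,1,0],0,-1]
    - [[0.3,1,0],0,-1]
    - [[0.3,1,0],0,-1]
    - [[0.3,1,0],0,-1]
    - [[0.3,1,0],0,-1]
    - [[0.3,1,0],0,-1]

```text
t: 26.98
ee_pos: [0.4041, 0.0516, 0.241]
orientation: [-0.017, 3.141, 0.001]
contact_force: [0.6, 0.9, -3.3]
width: 0.02
```

Call:
carry_out:
  targets:
    - [[0.4,1,0],0,-1]
    - [[0.4,1,0],0,-1]
    - [[0.2,1,0],0,-1]
    - [[0.1,0.6,0],0,-1]
    - [[0,0,0],0,-1]
    - [[0,0,0],0,-1]
    - [[0,0,0],0,-1]
    - [[0,0,0],0,-1]
    - [[0,0,0],0,-1]
    - [[0,0,0],0,-1]

```text
t: 27.82
ee_pos: [0.3818, 0.1219, 0.2406]
orientation: [0.015, -3.142, 0.0]
contact_force: [0.1, -0.8, -3.1]
width: 0.0195
```

Run:
```python
from h import *
to(.374,.1415,.1325,91)
```

```text
t 27.82 pos [0.3818 0.1219 0.2406] yaw 90.6 q6 -2.28 w 0.0195 F [ 0.1 -0.8 -3.1] M [-0.08  0.12 -0.03]
turn units -0.06 shift units [0.37 0.99 5.4 ]
```

Call:
carry_out:
  targets:
    - [[0.4,0.5,0],0,-1]
    - [[0,0.5,0],0,-1]
    - [[0,0,1],0,-1]
    - [[0,0,1],0,-1]
    - [[0,0,1],0,-1]
    - [[0,0,1],0,-1]
    - [[0,0,0.8],0,-1]
    - [[0,0,0.6],0,-1]
    - [[0,0,0],0,-1]
    - [[0,0,0],0,-1]

```text
t: 28.65
ee_pos: [0.3739, 0.1425, 0.1324]
orientation: [0.018, -3.141, 0.002]
contact_force: [0.4, 0.4, -2.7]
width: 0.0199
```

```bash
cat > wr.py <<'E'
from ov import *
def wdraw(name,im,J,dirdeg,pitch,ox,oy,w,h,k):
    im=cv2.resize(im[oy:oy+h,ox:ox+w],None,fx=k,fy=k,interpolation=cv2.INTER_CUBIC)
    a=np.radians(dirdeg);b=np.radians(pitch);j=np.array([np.cos(a)*np.cos(b),np.sin(a)*np.cos(b),np.sin(b)]);t=np.array([-np.sin(a),np.cos(a),0]);n=np.cross(j,t)
    for sgn in(1,-1):
        for s in(-1,1):
            p=[J+j*x+t*s*y+n*.007*sgn for x,y in[(.024,.02625),(-.031,.02625),(-.031,.039),(.024,.039)]]
            cv2.polylines(im,[np.int32([(proj(name,q)-[ox,oy]+.5)*k for q in p])],False,(0,255,0) if sgn>0 else (0,160,0),1,cv2.LINE_AA)
    return im
E
python3 - <<'E'
from wr import *
to(.374,.1415,.1325,91)
s,p,R=st();y=np.degrees(np.arctan2(R[1,1],R[0,1]))-90
if abs(y)>90:y-=180*np.sign(y)
J=p+.112*np.array([np.cos(np.radians(y)),np.sin(np.radians(y)),0])+[0,0,.0185]
I={n:camera(n)[:,:,::-1].copy() for n in("side","top")}
for n in I: cv2.imwrite(f'pics/{n}3.png',I[n])
cv2.imwrite('pics/c13.png',np.hstack([wdraw("top",I["top"],J,y,0,220,150,110,130,3.5),wdraw("side",I["side"],J,y,0,260,150,110,130,3.5)]))
E
```

```text
t 28.65 pos [0.3739 0.1425 0.1324] yaw 90.6 q6 -2.34 w 0.0199 F [ 0.4  0.4 -2.7] M [ 0.    0.13 -0.  ]
turn units -0.05 shift units [-0.01 -0.05 -0.  ]
```

View pics/c13.png

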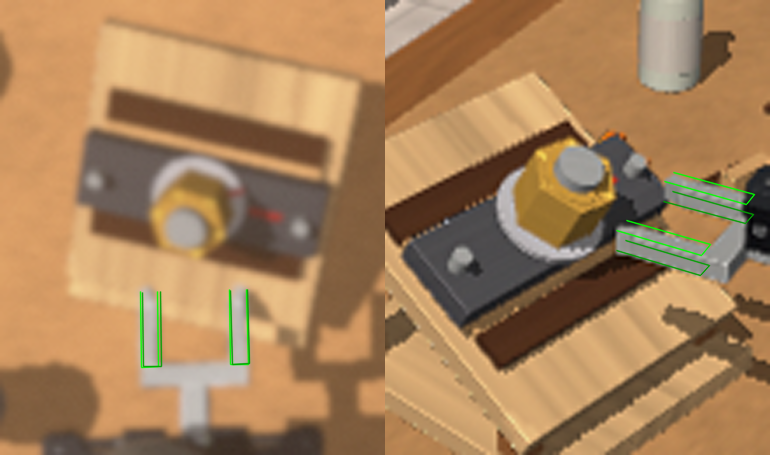

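Call:
carry_out:
  targets:
    - [[-0.3,0.05,-0.25],0,-1]
    - [[-0.5,0,0],0,-1]
    - [[-0.5,0,0],0,-1]
    - [[-0.4,0,0],0,-1]
    - [[-0.3,0,0],0,-1]
    - [[0,0,0],0,-1]
    - [[0,0,0],0,-1]
    - [[0,0,0],0,-1]
    - [[0,0,0],0,-1]
    - [[0,0,0],0,-1]

```text
t: 29.58
ee_pos: [0.4132, 0.1437, 0.1375]
orientation: [0.017, -3.141, 0.0]
contact_force: [0.3, -0.5, -2.7]
width: 0.0195
```

```bash
cat > look.py <<'E'
from wr import *
import sys
tag=sys.argv[1]; pitch=float(sys.argv[2]) if len(sys.argv)>2 else 0
s,p,R=st();y=np.degrees(np.arctan2(R[1,1],R[0,1]))-90
if abs(y)>90:y-=180*np.sign(y)
b=np.radians(pitch)
J=p+.112*np.array([np.cos(np.radians(y))*np.cos(b),np.sin(np.radians(y))*np.cos(b),np.sin(b)])+[0,0,.0185]
xs=np.array([np.cos(PSI),np.sin(PSI),0]);ys=np.array([-np.sin(PSI),np.cos(PSI),0]);d=J-C
print("jaw rel nut in stand xyz mm",np.round([d@xs*1e3,d@ys*1e3,d[2]*1e3],1))
I={n:camera(n)[:,:,::-1].copy() for n in("side","top")}
for n in I: cv2.imwrite(f'pics/{n}_{tag}.png',I[n])
cv2.imwrite(f'pics/{tag}.png',np.hstack([wdraw("top",I["top"],J,y,pitch,230,150,90,100,4.3),wdraw("side",I["side"],J,y,pitch,270,160,90,100,4.3)]))
E
python3 - <<'E'
from h import *
to(.4492,.1436,.1375,91)
E
python3 look.py d1
```

```text
t 29.58 pos [0.4132 0.1437 0.1375] yaw 90.6 q6 -2.27 w 0.0195 F [ 0.3 -0.5 -2.7] M [-0.    0.11  0.02]
turn units -0.05 shift units [-1.8  -0.03  0.  ]
jaw rel nut in stand xyz mm [-41.1  -7.9  13. ]
```

View pics/d1.png

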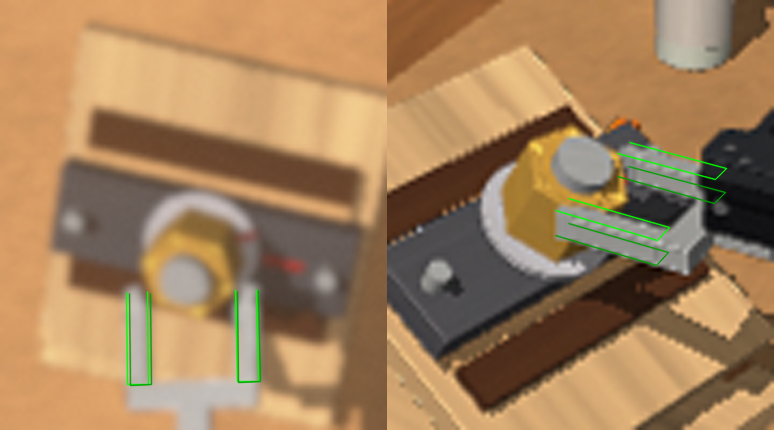

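Call:
carry_out:
  targets:
    - [[-0.2,0,0],0,-1]
    - [[-0.2,0,0],0,-1]
    - [[-0.2,0,0],0,-1]
    - [[-0.2,0,0],0,-1]
    - [[-0.2,0,0],0,-1]
    - [[0,0,0],0,-1]
    - [[0,0,0],0,-1]
    - [[0,0,0],0,-1]
    - [[0,0,0],0,-1]
    - [[0,0,0],0,-1]

```text
t: 30.52
ee_pos: [0.4328, 0.1434, 0.1372]
orientation: [0.017, -3.14, 0.002]
contact_force: [-5.6, -1.8, -3.1]
width: 0.0196
```

```bash
python3 - <<'E'
from h import *
to(.4492,.1436,.1375,91)
E
python3 look.py d2
```

```text
t 30.52 pos [0.4328 0.1434 0.1372] yaw 90.6 q6 -2.24 w 0.0196 F [-5.6 -1.8 -3.1] M [-0.69  1.29  0.07]
turn units -0.06 shift units [-0.82 -0.01 -0.01]
jaw rel nut in stand xyz mm [-22.   -3.5  12.7]
```

View pics/d2.png

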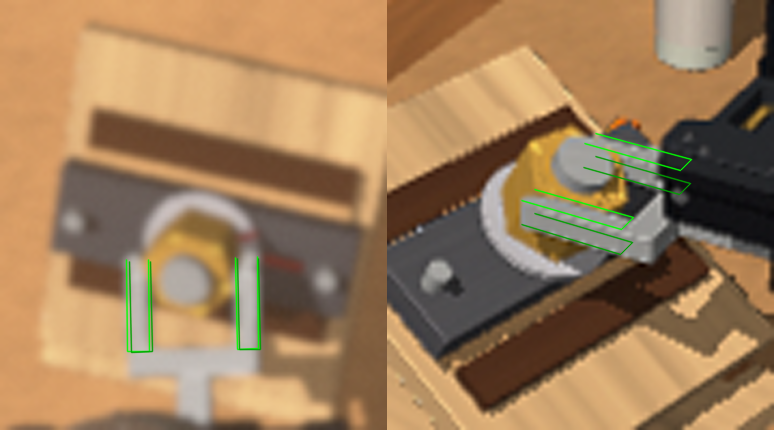

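Call:
carry_out:
  targets:
    - [[0,-0.05,0],0,-1]
    - [[-0.1,0,0],0,-1]
    - [[-0.1,0,0],0,-1]
    - [[-0.1,0,0],0,-1]
    - [[0,0,0],0,-1]
    - [[0,0,0],0,-1]
    - [[0,0,0],0,-1]
    - [[0,0,0],0,-1]
    - [[0,0,0],0,-1]
    - [[0,0,0],0,-1]

```text
t: 31.45
ee_pos: [0.4366, 0.1422, 0.1364]
orientation: [0.018, -3.135, 0.004]
contact_force: [-10.4, 0.7, -2.6]
width: 0.0195
```

```bash
python3 - <<'E'
from h import *
to(.4492,.1436,.1375,91)
E
python3 look.py d3
```

```text
t 31.45 pos [0.4366 0.1422 0.1364] yaw 90.6 q6 -2.23 w 0.0195 F [-10.4   0.7  -2.6] M [-0.12  3.02  0.33]
turn units -0.05 shift units [-0.63  0.06 -0.06]
jaw rel nut in stand xyz mm [-18.   -3.8  11.9]
```

View pics/d3.png

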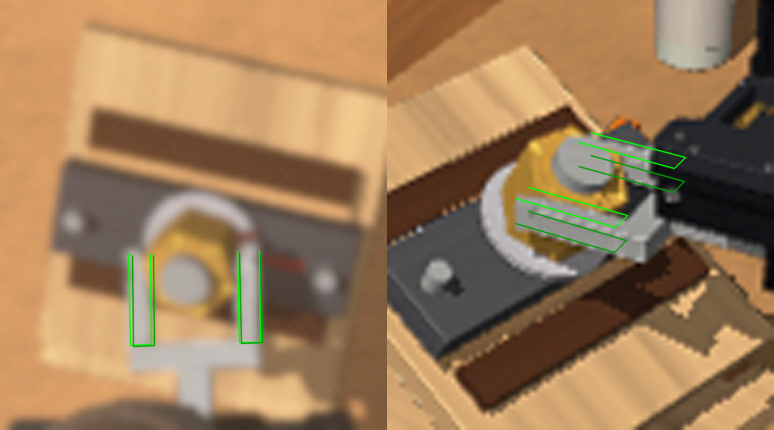

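```bash
cat >> h.py <<'E'
A0=np.array([.5625,.1446])
def seat(yawy,back,z=.1375):
    a=np.radians(yawy-90);j=np.array([np.cos(a),np.sin(a)])
    t=A0-(.112+back)*j
    print("target",t.round(4));to(t[0],t[1],z,yawy)
E
python3 - <<'E'
from h import *
seat(90.6,.015); seat(93.5,.025)
E
```

```text
target [0.4355 0.1433]
t 31.55 pos [0.4366 0.1421 0.1364] yaw 90.6 q6 -2.23 w 0.0194 F [-10.7   0.9  -2.4] M [-0.15  3.04  0.35]
turn units 0.01 shift units [ 0.05  0.06 -0.05]
target [0.4258 0.1362]
t 31.55 pos [0.4366 0.1421 0.1364] yaw 90.6 q6 -2.23 w 0.0194 F [-10.7   0.9  -2.4] M [-0.15  3.04  0.35]
turn units -0.42 shift units [ 0.56 -0.26 -0.05]
```

Call:
carry_out:
  targets:
    - [[0.4,0,0],0,-1]
    - [[0.4,0,0],0,-1]
    - [[0,-0.1,0],-0.2,-1]
    - [[0,-0.1,0],-0.2,-1]
    - [[0,0,0],0,-1]
    - [[0,0,0],0,-1]
    - [[0,0,0],0,-1]
    - [[0,0,0],0,-1]
    - [[0,0,0],0,-1]
    - [[0,0,0],0,-1]

```text
t: 32.38
ee_pos: [0.4239, 0.1391, 0.1376]
orientation: [-0.092, 3.14, 0.0]
contact_force: [-0.6, -0.2, -3.1]
width: 0.0198
```

```bash
python3 - <<'E'
from h import *
seat(93.5,.0)
E
python3 look.py d4
```

```text
target [0.4507 0.1378]
t 32.38 pos [0.4239 0.1391 0.1376] yaw 93.4 q6 -2.2 w 0.0198 F [-0.6 -0.2 -3.1] M [-0.34  0.08 -0.16]
turn units -0.02 shift units [-1.33 -0.15  0.01]
jaw rel nut in stand xyz mm [-31.1  -4.7  13.1]
```

View pics/d4.png

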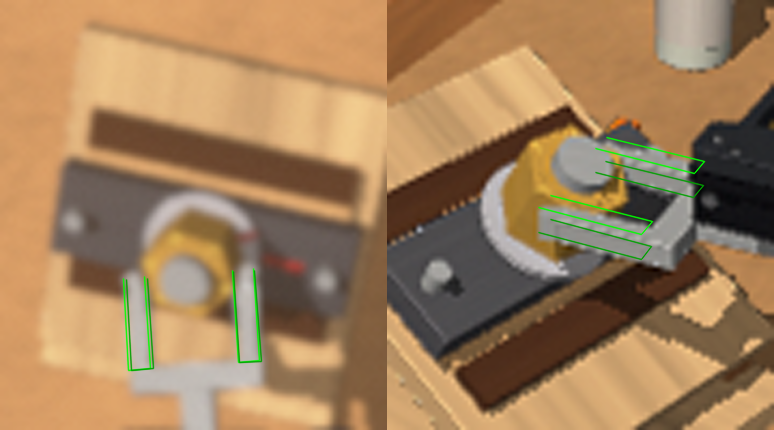

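Call:
carry_out:
  targets:
    - [[-0.2,-0.1,0],0,-1]
    - [[-0.2,0,0],0,-1]
    - [[-0.2,0,0],0,-1]
    - [[-0.1,0,0],0,-1]
    - [[0,0,0],0,-1]
    - [[0,0,0],0,-1]
    - [[0,0,0],0,-1]
    - [[0,0,0],0,-1]
    - [[0,0,0],0,-1]
    - [[0,0,0],0,-1]

```text
t: 33.32
ee_pos: [0.4368, 0.1372, 0.1371]
orientation: [0.092, -3.138, 0.002]
contact_force: [-4.9, -0.5, -4.1]
width: 0.0198
```

Run:
```python
from h import *
seat(93.5,.0)
```

```text
target [0.4507 0.1378]
t 33.32 pos [0.4368 0.1372 0.1371] yaw 93.4 q6 -2.17 w 0.0198 F [-4.9 -0.5 -4.1] M [-0.33  1.64  0.14]
turn units -0.02 shift units [-0.7  -0.01 -0.02]
```

Call:
carry_out:
  targets:
    - [[-0.1,0.05,0],0,-1]
    - [[-0.1,0,0],0,-1]
    - [[-0.1,0,0],0,-1]
    - [[0,0,0],0,-1]
    - [[0,0,0],0,-1]
    - [[0,0,0],0,-1]
    - [[0,0,0],0,-1]
    - [[0,0,0],0,-1]
    - [[0,0,0],0,-1]
    - [[0,0,0],0,-1]

```text
t: 34.15
ee_pos: [0.4412, 0.1376, 0.1365]
orientation: [0.091, -3.134, 0.005]
contact_force: [-8.7, -0.9, -2.8]
width: 0.0193
```

```bash
python3 - <<'E'
from h import *
seat(93.5,.0)
E
python3 look.py d5
```

```text
target [0.4507 0.1378]
t 34.15 pos [0.4412 0.1376 0.1365] yaw 93.3 q6 -2.17 w 0.0193 F [-8.7 -0.9 -2.8] M [-0.61  2.38  0.16]
turn units -0.02 shift units [-0.48 -0.02 -0.05]
jaw rel nut in stand xyz mm [-13.9  -2.1  12. ]
```

View pics/d5.png

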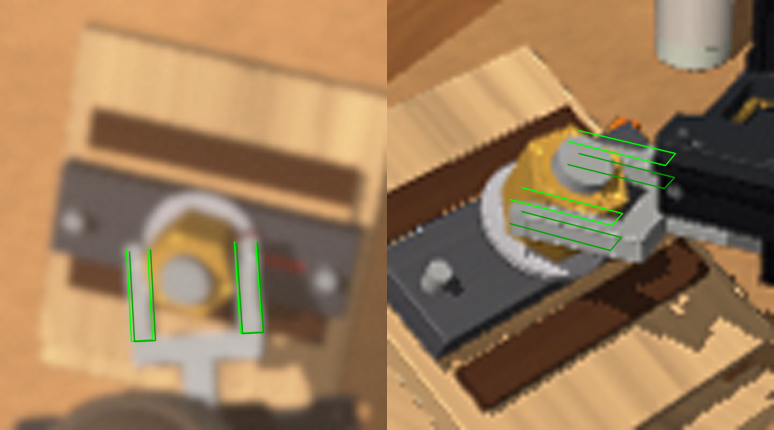

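Call:
carry_out:
  targets:
    - [[-0.1,0.03,0],-0.05,-1]
    - [[-0.1,0,0],0,-1]
    - [[-0.1,0,0],0,-1]
    - [[-0.1,0,0],0,-1]
    - [[0,0,0],0,-1]
    - [[0,0,0],0,-1]
    - [[0,0,0],0,-1]
    - [[0,0,0],0,-1]
    - [[0,0,0],0,-1]
    - [[0,0,0],0,-1]

```text
t: 35.08
ee_pos: [0.4469, 0.1372, 0.1356]
orientation: [0.099, -3.129, 0.009]
contact_force: [-12.2, -2.6, -3.2]
width: 0.0198
```

```bash
python3 - <<'E'
from h import *
seat(93.5,.0)
E
python3 look.py d6
```

```text
target [0.4507 0.1378]
t 35.08 pos [0.4469 0.1372 0.1356] yaw 93.6 q6 -2.15 w 0.0198 F [-12.2  -2.6  -3.2] M [-1.1   3.29  0.18]
turn units 0.02 shift units [-0.19  0.01 -0.09]
jaw rel nut in stand xyz mm [-8.4 -0.5 11.1]
```

View pics/d6.png

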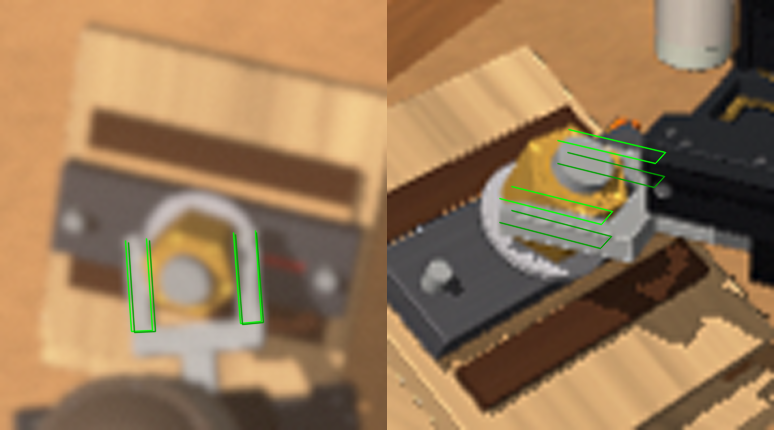

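Call:
carry_out:
  targets:
    - [[0,0.1,0],0.15,-1]
    - [[0,0.17,0],0.25,-1]
    - [[0,0.17,0],0.25,-1]
    - [[0,0.17,0],0.25,-1]
    - [[0,0.17,0],0.25,-1]
    - [[0,0,0],0,-1]
    - [[0,0,0],0,-1]
    - [[0,0,0],0,-1]
    - [[0,0,0],0,-1]
    - [[0,0,0],0,-1]

```text
t: 36.02
ee_pos: [0.4485, 0.1526, 0.1361]
orientation: [-0.116, -3.132, 0.01]
contact_force: [-6.0, -5.9, -4.5]
width: 0.0196
```

```bash
python3 - <<'E'
from h import *
seat(85.6,.0)
E
python3 look.py d7
```

```text
target [0.4508 0.1532]
t 36.02 pos [0.4485 0.1526 0.1361] yaw 85.8 q6 -2.32 w 0.0196 F [-6.  -5.9 -4.5] M [-1.94  1.85  0.14]
turn units 0.03 shift units [-0.11  0.04 -0.07]
jaw rel nut in stand xyz mm [-6.9 -0.1 11.6]
```

View pics/d7.png

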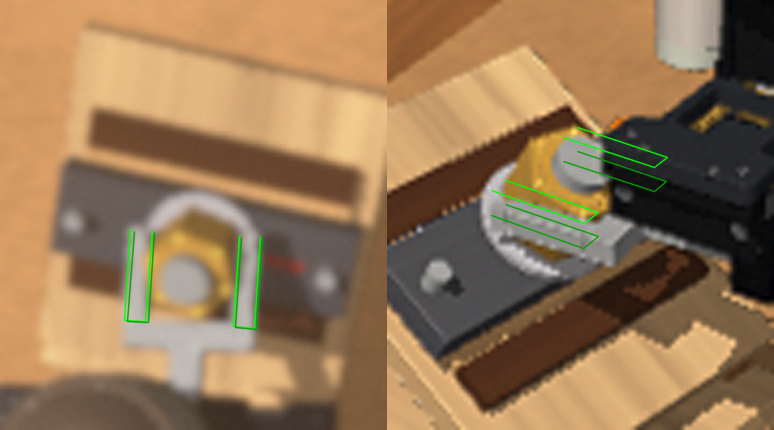

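Call:
carry_out:
  targets:
    - [[-0.05,0.17,0],0.25,-1]
    - [[-0.05,0.17,0],0.25,-1]
    - [[0,0.17,0],0.25,-1]
    - [[0,0.17,0],0.25,-1]
    - [[0,0.17,0],0.25,-1]
    - [[0,0.17,0],0.25,-1]
    - [[0,0,0],0,-1]
    - [[0,0,0],0,-1]
    - [[0,0,0],0,-1]
    - [[0,0,0],0,-1]

```text
t: 36.95
ee_pos: [0.4522, 0.172, 0.1355]
orientation: [-0.397, -3.107, 0.013]
contact_force: [-9.6, -7.7, -4.0]
width: 0.0196
```

```bash
python3 - <<'E'
from h import *
seat(75.5,.0)
E
python3 look.py d8
```

```text
target [0.4541 0.1726]
t 36.95 pos [0.4522 0.172  0.1355] yaw 75.4 q6 -2.52 w 0.0196 F [-9.6 -7.7 -4. ] M [-1.72  2.64  0.35]
turn units -0.01 shift units [-0.08  0.05 -0.1 ]
jaw rel nut in stand xyz mm [-6.4 -0.5 11. ]
```

View pics/d8.png

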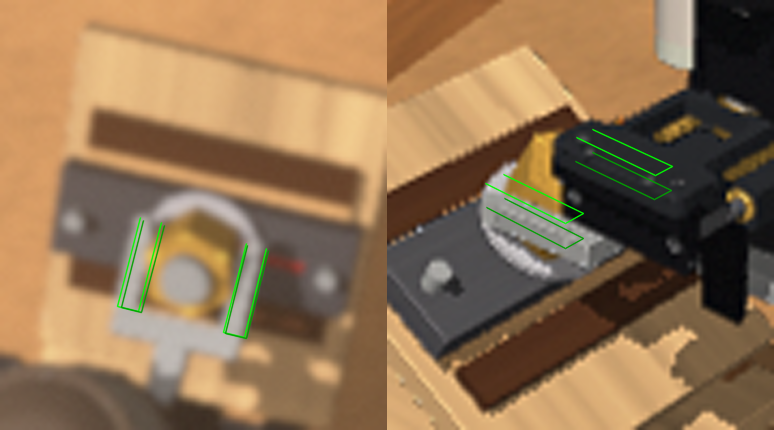

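Call:
carry_out:
  targets:
    - [[0.02,0.17,0],0.25,-1]
    - [[0.02,0.17,0],0.25,-1]
    - [[0,0.17,0],0.25,-1]
    - [[0,0.17,0],0.25,-1]
    - [[0,0.17,0],0.25,-1]
    - [[0,0.17,0],0.25,-1]
    - [[0,0.17,0],0.25,-1]
    - [[0,0,0],0,-1]
    - [[0,0,0],0,-1]
    - [[0,0,0],0,-1]

```text
t: 37.88
ee_pos: [0.4603, 0.1943, 0.1356]
orientation: [-0.722, -3.051, 0.014]
contact_force: [-7.2, -9.4, -3.8]
width: 0.0199
```

```bash
python3 - <<'E'
from h import *
seat(63.5,.0)
E
python3 look.py d9
```

```text
target [0.4623 0.1946]
t 37.88 pos [0.4603 0.1943 0.1356] yaw 63.4 q6 -2.76 w 0.0199 F [-7.2 -9.4 -3.8] M [-2.16  1.75  0.25]
turn units -0.02 shift units [-0.08  0.05 -0.09]
jaw rel nut in stand xyz mm [-6.7 -0.3 11.1]
```

View pics/d9.png

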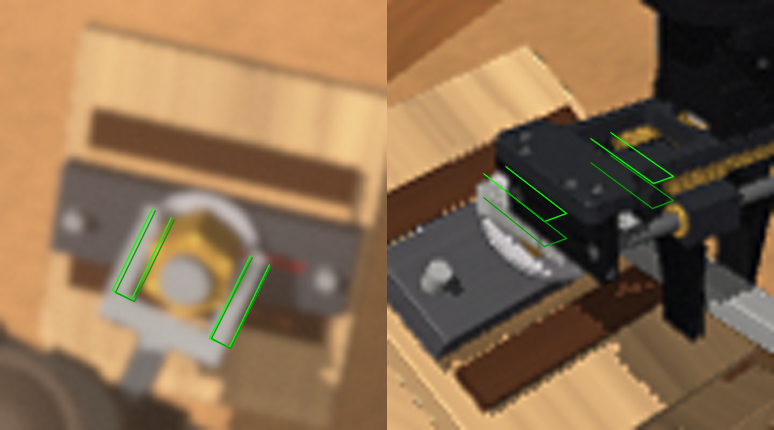

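Call:
carry_out:
  targets:
    - [[0,0.17,0],0.25,-1]
    - [[0,0.17,0],0.25,-1]
    - [[0,0.17,0],0.25,-1]
    - [[0,0.17,0],0.25,-1]
    - [[0,0,0],0,-1]
    - [[0,0,0],0,-1]
    - [[0,0,0],0,-1]
    - [[0,0,0],0,-1]
    - [[0,0,0],0,-1]
    - [[0,0,0],0,-1]

```text
t: 38.82
ee_pos: [0.4659, 0.2048, 0.1351]
orientation: [-0.902, -3.001, 0.021]
contact_force: [-7.6, -12.2, -4.5]
width: 0.0203
```

```bash
python3 - <<'E'
from h import *
seat(56.5,.0)
E
python3 look.py d10
python3 - <<'E'
import cv2
t=cv2.imread('pics/top_d10.png')
cv2.imwrite('pics/d10b.png',cv2.resize(t[180:235,245:315],None,fx=8,fy=8,interpolation=cv2.INTER_CUBIC))
E
```

```text
target [0.4691 0.2064]
t 38.82 pos [0.4659 0.2048 0.1351] yaw 56.5 q6 -2.89 w 0.0203 F [ -7.6 -12.2  -4.5] M [-2.97  1.89  0.45]
turn units 0.01 shift units [-0.09  0.15 -0.12]
jaw rel nut in stand xyz mm [-7.4 -1.6 10.6]
```

View pics/d10b.png

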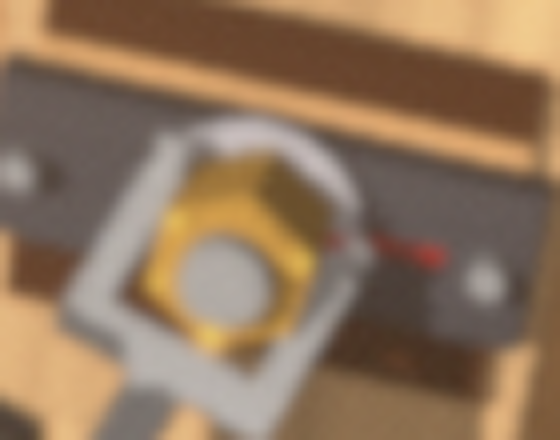

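Call:
carry_out:
  targets:
    - [[0,0.2,0],0.2,-1]
    - [[0,0.2,0],0.2,-1]
    - [[0,0.2,0],0.2,-1]
    - [[0,0,0],0,-1]
    - [[0,0,0],0,-1]
    - [[0,0,0],0,-1]
    - [[0,0,0],0,-1]
    - [[0,0,0],0,-1]
    - [[0,0,0],0,-1]
    - [[0,0,0],0,-1]

```text
t: 39.75
ee_pos: [0.4693, 0.2096, 0.1334]
orientation: [-1.009, -2.961, 0.041]
contact_force: [-10.9, -21.5, -5.3]
width: 0.0206
```

```bash
python3 - <<'E'
from h import *
seat(52.5,.0)
E
python3 look.py d11
python3 - <<'E'
import cv2
t=cv2.imread('pics/top_d11.png')
cv2.imwrite('pics/d11b.png',cv2.resize(t[180:235,245:315],None,fx=8,fy=8,interpolation=cv2.INTER_CUBIC))
E
```

```text
target [0.4736 0.2128]
t 39.75 pos [0.4693 0.2096 0.1334] yaw 52.4 q6 -2.97 w 0.0206 F [-10.9 -21.5  -5.3] M [-5.82  2.62  0.72]
turn units -0.02 shift units [-0.08  0.25 -0.21]
jaw rel nut in stand xyz mm [-8.4 -3.6  8.9]
```

View pics/d11b.png

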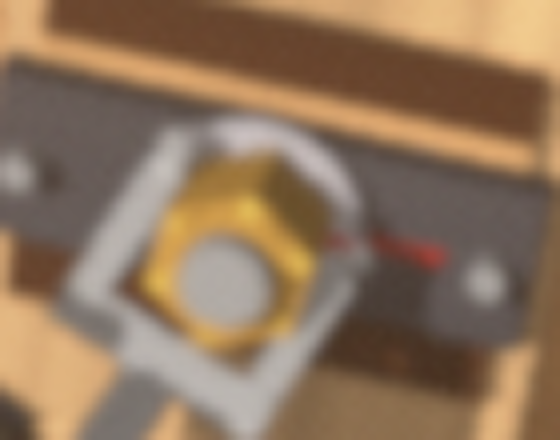

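Force roughly doubled (12→21 N) with no further rotation, and the two red lines meet in the crop at (335,240) and (375,243). That is the firm stop. Now I'll unload and draw the wrench straight back.

Call:
carry_out:
  targets:
    - [[0,-0.15,0],-0.1,-1]
    - [[0,-0.15,0],-0.1,-1]
    - [[0.1,0,0],0,-1]
    - [[0.2,0,0],0,-1]
    - [[0.2,0,0],0,-1]
    - [[0.2,0,0],0,-1]
    - [[0.2,0,0],0,-1]
    - [[0,0,0],0,-1]
    - [[0,0,0],0,-1]
    - [[0,0,0],0,-1]

```text
t: 40.68
ee_pos: [0.4628, 0.2148, 0.1374]
orientation: [0.971, 2.979, -0.028]
contact_force: [24.8, -38.9, -8.8]
width: 0.0204
```

```bash
python3 - <<'E'
from h import *
seat(54,.025)
E
python3 look.py d12
```

```text
target [0.4517 0.2251]
t 40.68 pos [0.4628 0.2148 0.1374] yaw 53.9 q6 -2.98 w 0.0204 F [ 24.8 -38.9  -8.8] M [-10.87  -7.05   0.59]
turn units -0.02 shift units [ 0.75  0.09 -0.02]
jaw rel nut in stand xyz mm [-14.8   2.6  12.9]
```

View pics/d12.png

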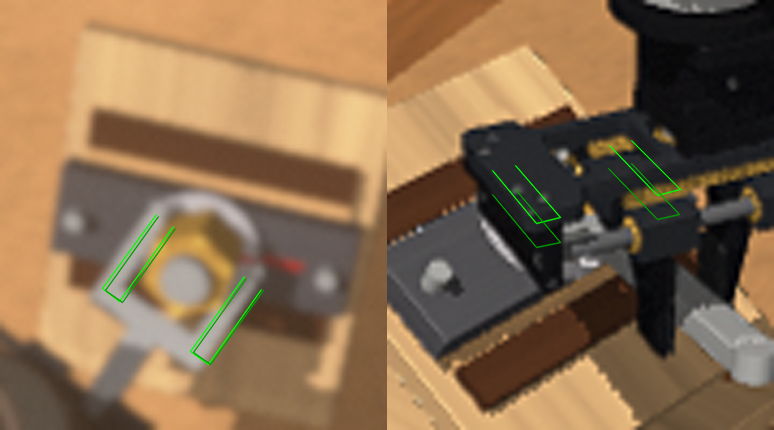

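Run:
```python
from h import *
seat(59.5,.006); seat(59.5,.07)
```

```text
target [0.4608 0.2045]
t 40.78 pos [0.4628 0.2149 0.1374] yaw 53.9 q6 -2.98 w 0.02 F [ 22.9 -38.4  -9. ] M [-10.84  -7.07   0.54]
turn units -0.82 shift units [-0.18 -0.5   0.  ]
target [0.4057 0.237 ]
t 40.78 pos [0.4628 0.2149 0.1374] yaw 53.9 q6 -2.98 w 0.02 F [ 22.9 -38.4  -9. ] M [-10.84  -7.07   0.54]
turn units -0.82 shift units [ 3.02 -0.5  -0.04]
```

Call:
carry_out:
  targets:
    - [[-0.3,0,0],0,-1]
    - [[-0.3,0,0],0,-1]
    - [[0,-0.2,0],-0.25,-1]
    - [[0,-0.2,0],-0.25,-1]
    - [[0,0,0],0,-1]
    - [[0,0,0],0,-1]
    - [[0,0,0],0,-1]
    - [[0,0,0],0,-1]
    - [[0,0,0],0,-1]
    - [[0,0,0],0,-1]

```text
t: 41.62
ee_pos: [0.4607, 0.2093, 0.1362]
orientation: [-0.887, -3.007, 0.012]
contact_force: [-10.2, -5.6, -1.1]
width: 0.02
```

```bash
python3 - <<'E'
from h import *
seat(59.5,.006)
E
python3 look.py d13
```

```text
target [0.4608 0.2045]
t 41.62 pos [0.4607 0.2093 0.1362] yaw 57.1 q6 -2.89 w 0.02 F [-10.2  -5.6  -1.1] M [-1.54  2.51 -0.19]
turn units -0.34 shift units [-0.13 -0.2  -0.06]
jaw rel nut in stand xyz mm [-13.2   2.6  11.7]
```

View pics/d13.png

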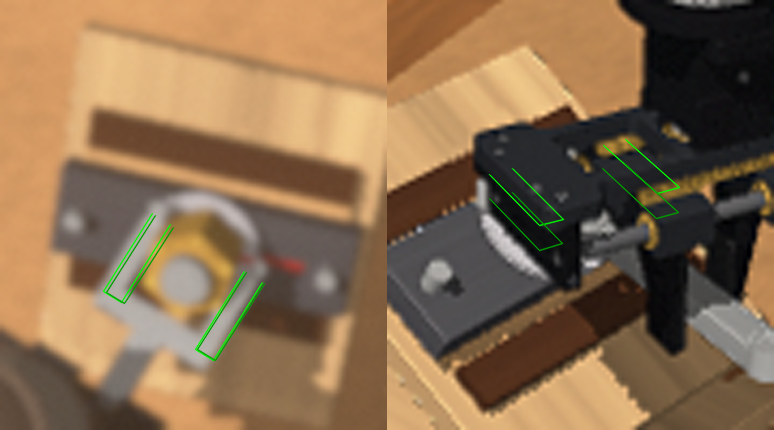

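Call:
carry_out:
  targets:
    - [[0.1,-0.2,0],-0.2,-1]
    - [[0.1,-0.2,0],-0.2,-1]
    - [[0,0,0],0,-1]
    - [[0,0,0],0,-1]
    - [[0,0,0],0,-1]
    - [[0,0,0],0,-1]
    - [[0,0,0],0,-1]
    - [[0,0,0],0,-1]
    - [[0,0,0],0,-1]
    - [[0,0,0],0,-1]

```text
t: 42.55
ee_pos: [0.4564, 0.2048, 0.1373]
orientation: [-0.813, -3.034, 0.008]
contact_force: [-0.2, -9.1, -3.9]
width: 0.02
```

```bash
python3 - <<'E'
from h import *
seat(59.5,.006)
E
python3 look.py d14
```

```text
target [0.4608 0.2045]
t 42.55 pos [0.4564 0.2048 0.1373] yaw 60.0 q6 -2.85 w 0.02 F [-0.2 -9.1 -3.9] M [-2.64  0.04  0.03]
turn units 0.07 shift units [-0.2   0.1  -0.01]
jaw rel nut in stand xyz mm [-14.7   2.6  12.8]
```

View pics/d14.png

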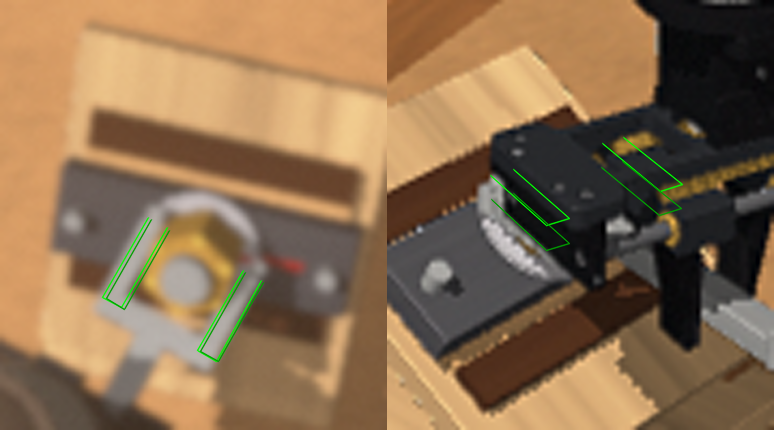

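Call:
carry_out:
  targets:
    - [[0,-0.2,0],-0.2,-1]
    - [[0,-0.2,0],-0.2,-1]
    - [[0,0,0],0,-1]
    - [[0,0,0],0,-1]
    - [[0,0,0],0,-1]
    - [[0,0,0],0,-1]
    - [[0.1,0,0],0,-1]
    - [[0.1,0,0],0,-1]
    - [[0,0,0],0,-1]
    - [[0,0,0],0,-1]

```text
t: 43.48
ee_pos: [0.449, 0.2033, 0.1376]
orientation: [0.738, 3.053, 0.002]
contact_force: [-0.2, -1.1, -3.4]
width: 0.0199
```

```bash
python3 - <<'E'
from h import *
seat(62,.006)
E
python3 look.py d15
```

```text
target [0.4583 0.2   ]
t 43.48 pos [0.449  0.2033 0.1376] yaw 62.8 q6 -2.8 w 0.0199 F [-0.2 -1.1 -3.4] M [-0.02  0.17 -0.03]
turn units 0.12 shift units [-0.49  0.07  0.  ]
jaw rel nut in stand xyz mm [-20.    4.7  13.1]
```

View pics/d15.png

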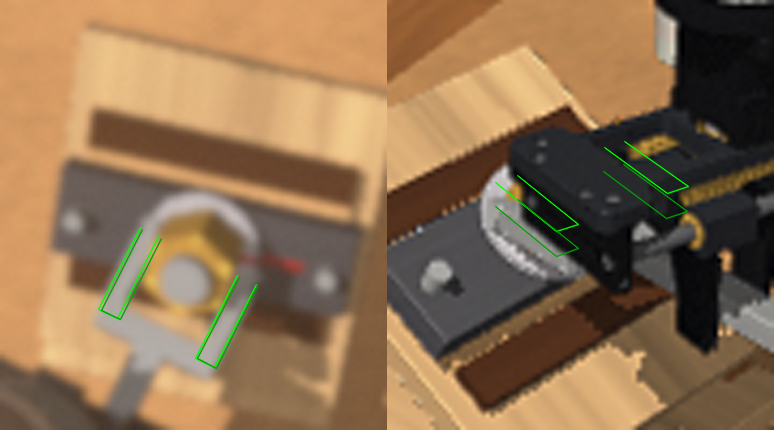

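Call:
carry_out:
  targets:
    - [[0.2,0,0],0,-1]
    - [[0.3,0,0],0,-1]
    - [[0.4,0,0],0,-1]
    - [[0.5,0,0],0,-1]
    - [[0.5,0,0],0,-1]
    - [[0.5,0,0],0,-1]
    - [[0.4,0,0],0,-1]
    - [[0.2,0,0],0,-1]
    - [[0,0,0],0,-1]
    - [[0,0,0],0,-1]

```text
t: 44.42
ee_pos: [0.3955, 0.2303, 0.1377]
orientation: [0.738, 3.053, 0.001]
contact_force: [-0.2, -0.3, -3.8]
width: 0.0197
```

```bash
python3 - <<'E'
from h import *
to(.41,.23,.24,81.7)
E
python3 look.py d16
```

```text
t 44.42 pos [0.3955 0.2303 0.1377] yaw 62.8 q6 -2.93 w 0.0197 F [-0.2 -0.3 -3.8] M [0.06 0.12 0.02]
turn units -2.74 shift units [-0.72  0.09 -5.11]
jaw rel nut in stand xyz mm [-78.5  18.1  13.2]
```

View pics/d16.png

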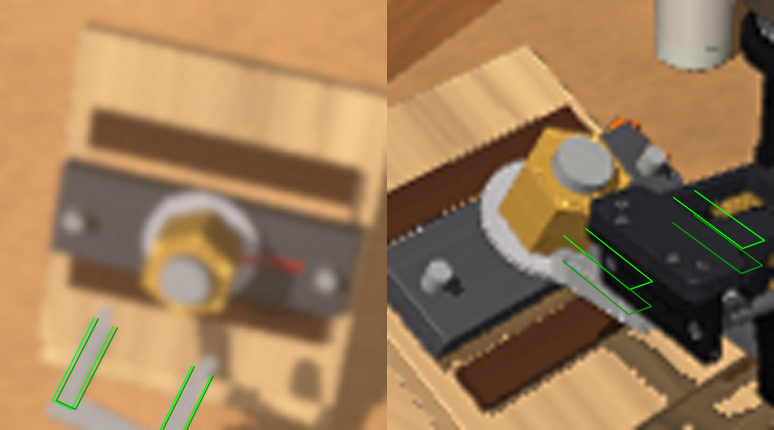

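Call:
carry_out:
  targets:
    - [[0,0,-0.6],0,-1]
    - [[0,0,-1],0,-1]
    - [[0,0,-1],0,-1]
    - [[0,0,-1],0,-1]
    - [[0,0,-1],0,-1]
    - [[0,0,-0.7],-0.5,-1]
    - [[0,0,0],-0.8,-1]
    - [[0,0,0],-0.8,-1]
    - [[0,0,0],-0.6,-1]
    - [[0,0,0],0,-1]

```text
t: 45.35
ee_pos: [0.3958, 0.2296, 0.2434]
orientation: [-0.237, -3.132, 0.0]
contact_force: [0.4, 1.5, -4.1]
width: 0.0195
```

Run:
```python
from ov import *
to(.503,-.3033,.24,81.7)
I={n:camera(n)[:,:,::-1].copy() for n in("side","top")}
for n in I: cv2.imwrite(f'pics/{n}_e1.png',I[n])
cv2.imwrite('pics/e1.png',np.hstack([cv2.resize(I["top"][150:270,225:345],None,fx=3.3,fy=3.3,interpolation=2),cv2.resize(I["side"][120:240,270:390],None,fx=3.3,fy=3.3,interpolation=2)]))
```

```text
t 45.35 pos [0.3958 0.2296 0.2434] yaw 81.4 q6 -2.6 w 0.0195 F [ 0.4  1.5 -4.1] M [ 0.03  0.16 -0.  ]
turn units -0.05 shift units [ -9.15 -25.59   0.17]
```

View pics/e1.png

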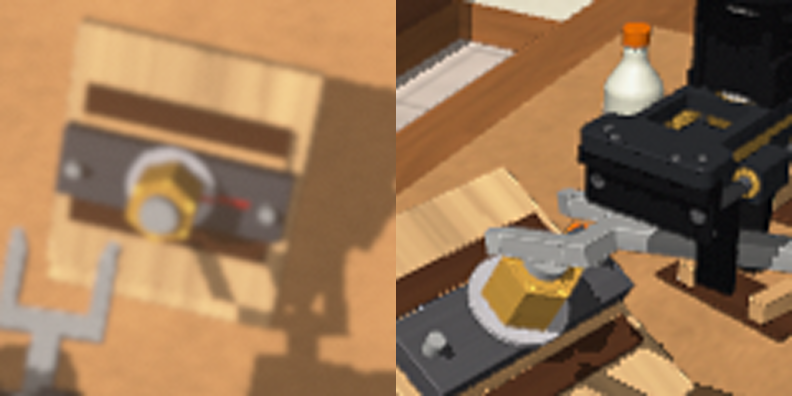

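Call:
carry_out:
  targets:
    - [[0,-0.5,0],0,-1]
    - [[-0.4,-1,0],0,-1]
    - [[-0.4,-1,0],0,-1]
    - [[-0.4,-1,0],0,-1]
    - [[-0.4,-1,0],0,-1]
    - [[-0.4,-1,0],0,-1]
    - [[-0.4,-1,0],0,-1]
    - [[-0.4,-1,0],0,-1]
    - [[-0.4,-1,0],0,-1]
    - [[-0.4,-1,0],0,-1]

```text
t: 46.28
ee_pos: [0.4377, 0.0295, 0.2435]
orientation: [-0.239, -3.132, 0.001]
contact_force: [0.2, -0.3, -4.0]
width: 0.0197
```

Call:
carry_out:
  targets:
    - [[-0.4,-1,0],0,-1]
    - [[-0.4,-1,0],0,-1]
    - [[-0.4,-1,0],0,-1]
    - [[-0.4,-1,0],0,-1]
    - [[-0.4,-1,0],0,-1]
    - [[-0.4,-1,0],0,-1]
    - [[-0.4,-1,0],0,-1]
    - [[-0.4,-1,0],0,-1]
    - [[-0.4,-1,0],0,-1]
    - [[-0.4,-1,0],0,-1]

```text
t: 47.12
ee_pos: [0.4863, -0.1801, 0.2433]
orientation: [-0.24, -3.131, 0.0]
contact_force: [0.1, 0.0, -4.5]
width: 0.0198
```

Call:
carry_out:
  targets:
    - [[-0.4,-1,0],0,-1]
    - [[-0.4,-1,0],0,-1]
    - [[-0.4,-1,0],0,-1]
    - [[-0.2,-1,0],0,-1]
    - [[0,-0.6,0],0,-1]
    - [[0,-0.3,0],0,-1]
    - [[0,0,0],0,-1]
    - [[0,0,0],0,-1]
    - [[0,0,0],0,-1]
    - [[0,0,0],0,-1]

```text
t: 47.95
ee_pos: [0.5, -0.2788, 0.2438]
orientation: [0.236, 3.132, 0.0]
contact_force: [0.2, 0.4, -3.1]
width: 0.0197
```

Run:
```python
from ov import *
to(.503,-.3033,.24,81.7)
I={n:camera(n)[:,:,::-1].copy() for n in("side","top")}
for n in I: cv2.imwrite(f'pics/{n}_e2.png',I[n])
o=[]
for n,(ox,oy) in {"top":(245,180),"side":(275,175)}.items():
  r=[cv2.resize(I[n][oy:oy+60,ox:ox+65],None,fx=4,fy=4,interpolation=cv2.INTER_CUBIC)]
  for th in (13,23): 
    im=draw(n,I[n],C,PSI,np.radians(th),ox,oy,65,60,4,"");cv2.putText(im,str(th),(5,20),0,.6,(255,255,255),1);r.append(im)
  o.append(np.hstack(r))
cv2.imwrite('pics/e2.png',np.vstack(o))
cv2.imwrite('pics/e3.png',np.hstack([cv2.resize(I["top"][140:270,370:500],None,fx=3,fy=3,interpolation=2),cv2.resize(I["side"][50:200,330:480],None,fx=2.6,fy=2.6,interpolation=2)]))
```

```text
t 47.95 pos [ 0.5    -0.2788  0.2438] yaw 81.4 q6 -1.5 w 0.0197 F [ 0.2  0.4 -3.1] M [0.01 0.14 0.04]
turn units -0.04 shift units [-0.32 -1.19  0.19]
```

View pics/e2.png

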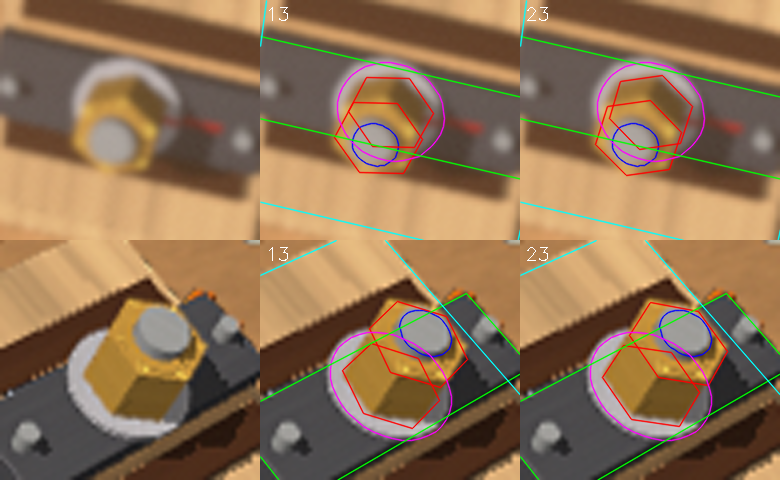

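View pics/e3.png

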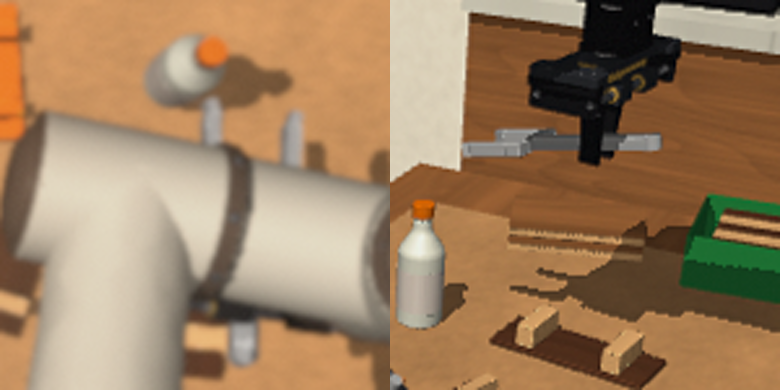

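```bash
cat > fit.py <<'E'
from ov import *
def score(g,name,c,th):
    x=np.array([np.cos(PSI),np.sin(PSI),0]);y=np.array([-np.sin(PSI),np.cos(PSI),0]);z=np.array([0,0,1.])
    n=-.5*x+np.cos(np.pi/6)*z;u=np.cross(y,n)
    cp=camera_params(name);cam=-cp["R"].T@cp["t"]
    k=np.arange(6);a=th+np.radians(30)+k*np.pi/3
    P=lambda an,h:c+.02887*(np.cos(an)*u+np.sin(an)*y)+h*n
    T=[P(v,.02) for v in a];B=[P(v,-.02) for v in a]
    vis=[]
    for i in k:
        m=th+np.radians(60)+i*np.pi/3;nm=np.cos(m)*u+np.sin(m)*y
        vis.append((cam-(c+.025*nm))@nm>0)
    segs=[(T[i],T[(i+1)%6]) for i in k]
    segs+=[(B[i],B[(i+1)%6]) for i in k if vis[i]]
    segs+=[(T[i],B[i]) for i in k if vis[i] or vis[i-1]]
    s=0;L=0
    for p,q in segs:
        pp=np.array([proj(name,p+(q-p)*f) for f in np.linspace(.1,.9,15)],np.float32)
        d=pp[-1]-pp[0];l=np.linalg.norm(d);nn=np.array([-d[1],d[0]])/l
        v=[cv2.remap(g[i],pp[:,:1],pp[:,1:],cv2.INTER_LINEAR) for i in(0,1)]
        s+=np.abs(v[0]*nn[0]+v[1]*nn[1]).mean()*l;L+=l
    return s/L
def fit(name,fn):
    im=cv2.imread(fn).astype(np.float32)
    im=cv2.GaussianBlur(im,(0,0),.8)[:,:,0:3]
    g0=im[:,:,2]-0.5*im[:,:,0]
    g=(cv2.Sobel(g0,cv2.CV_32F,1,0),cv2.Sobel(g0,cv2.CV_32F,0,1))
    best=[]
    for th in range(0,60,1):
        b=max(score(g,name,C+np.array([dx,dy,dz])*1e-3,np.radians(th)) for dx in(-2,0,2) for dy in(-2,0,2) for dz in(-2,0,2))
        best.append(b)
    o=np.argsort(best)[::-1][:5];return [(int(i),round(float(best[i]),1)) for i in o]
if __name__=="__main__":
    for lab,t in (("init","0"),("snug","2"),("now","_e2")):
        for n in("side","top"): print(lab,n,fit(n,f"pics/{n}{t}.png"))
E
python3 fit.py
```

```text
Traceback (most recent call last):
  File "fit.py", line 35, in <module>
    for n in("side","top"): print(lab,n,fit(n,f"pics/{n}{t}.png"))
                                        ~~~^^^^^^^^^^^^^^^^^^^^^^
  File "fit.py", line 30, in fit
    b=max(score(g,name,C+np.array([dx,dy,dz])*1e-3,np.radians(th)) for dx in(-2,0,2) for dy in(-2,0,2) for dz in(-2,0,2))
  File "fit.py", line 30, in <genexpr>
    b=max(score(g,name,C+np.array([dx,dy,dz])*1e-3,np.radians(th)) for dx in(-2,0,2) for dy in(-2,0,2) for dz in(-2,0,2))
          ~~~~~^^^^^^^^^^^^^^^^^^^^^^^^^^^^^^^^^^^^^^^^^^^^^^^^^^^
  File "fit.py", line 18, in score
    pp=np.array([proj(name,p+(q-p)*f) for f in np.linspace(.1,.9,15)],np.float32)
                 ~~~~^^^^^^^^^^^^^^^^
  File "h.py", line 14, in proj
    c=camera_params(n);v=c["intrinsics"]@(c["R"]@np.asarray(X)+c["t"]);return v[:2]/v[2]
ValueError: time passes only in moves, steps and waits
```

```bash
sed -i 's/^from plant import \*/from plant import *\nimport functools\n_cp=camera_params\n@functools.lru_cache(None)\ndef camera_params(n): return _cp(n)/' h.py; head -8 h.py; python3 fit.py
```

```text
import numpy as np
from plant import *
import functools
_cp=camera_params
@functools.lru_cache(None)
def camera_params(n): return _cp(n)
def ray(n,p):
    c=camera_params(n);K=c["intrinsics"];R=c["R"];t=c["t"]
init side [(29, 160.1), (30, 159.8), (28, 159.3), (31, 158.5), (27, 157.3)]
init top [(29, 91.3), (28, 91.3), (30, 91.2), (27, 91.1), (31, 90.9)]
snug side [(53, 142.9), (54, 142.7), (52, 142.4), (56, 142.4), (57, 142.2)]
snug top [(59, 84.4), (58, 84.3), (57, 84.3), (0, 84.2), (56, 84.1)]
now side [(24, 164.0), (25, 163.3), (26, 162.4), (19, 162.1), (27, 161.1)]
now top [(24, 89.5), (23, 89.5), (25, 89.4), (26, 89.2), (22, 89.2)]
```

Run:
```python
from fit import *
from scipy.optimize import minimize
# joint fit: common offset per camera from all three pictures, then th each
def grads(fn):
    im=cv2.GaussianBlur(cv2.imread(fn).astype(np.float32),(0,0),.6)
    g0=im[:,:,2]-.5*im[:,:,0]
    return (cv2.Sobel(g0,cv2.CV_32F,1,0),cv2.Sobel(g0,cv2.CV_32F,0,1))
for n in("side","top"):
    G=[grads(f"pics/{n}{t}.png") for t in("0","2","_e2")]
    res=[]
    for dx in(-3,-1.5,0,1.5):
      for dy in(-1.5,0,1.5):
        for dz in(-3,-1.5,0,1.5,3):
          c=C+np.array([dx,dy,dz])*1e-3
          sc=[[score(g,n,c,np.radians(t)) for t in range(0,60,2)] for g in G]
          res.append((sum(max(s) for s in sc),(dx,dy,dz),[2*int(np.argmax(s)) for s in sc]))
    res.sort(key=lambda r:-r[0])
    for r in res[:5]: print(n,r)
r=[]
im=cv2.imread("pics/side2.png")
for th in(45,49,53): r.append(draw("side",im,C+[0,0,.0],PSI,np.radians(th),285,180,50,50,5,""))
im=cv2.imread("pics/side_e2.png");q=[]
for th in(18,22,26): q.append(draw("side",im,C,PSI,np.radians(th),285,180,50,50,5,""))
cv2.imwrite("pics/e4.png",np.vstack([np.hstack(r),np.hstack(q)]))
```

```text
side (np.float32(547.734), (0, 0, 3), [30, 54, 24])
side (np.float32(534.7912), (1.5, -1.5, 1.5), [32, 54, 24])
side (np.float32(526.20685), (0, -1.5, 3), [30, 54, 24])
side (np.float32(525.20856), (0, 1.5, 3), [30, 54, 24])
side (np.float32(515.25903), (0, -1.5, 1.5), [30, 54, 24])
top (np.float32(283.7124), (0, 1.5, 3), [30, 58, 24])
top (np.float32(283.39212), (1.5, 1.5, 3), [30, 58, 24])
top (np.float32(282.0708), (1.5, 1.5, 1.5), [30, 58, 24])
top (np.float32(280.64972), (0, 1.5, 1.5), [30, 56, 24])
top (np.float32(280.42014), (1.5, 1.5, 0), [30, 58, 24])
```

View pics/e4.png

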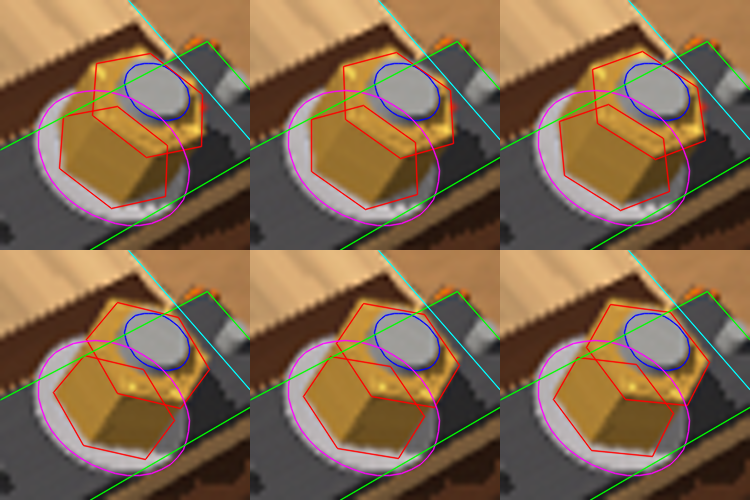

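The fit gives nut orientation 54° when snug and 24° now, a net 30° of the 34.4° full travel, so the nut backed off only about 4°, which is well inside the limit. Now to lay the wrench down.

Call:
carry_out:
  targets:
    - [[-0.2,-0.6,0.2],0,-1]
    - [[-0.1,-0.6,1],0,-1]
    - [[0,0,1],0,-1]
    - [[0,0,1],0,-1]
    - [[0,0,1],0,-1]
    - [[0,0,1],0,-1]
    - [[0,0,1],0,-1]
    - [[0,0,1],0,-1]
    - [[0,0,0.5],0,-1]
    - [[0,0,0],0,-1]

```text
t: 48.88
ee_pos: [0.5007, -0.3038, 0.0867]
orientation: [-0.237, -3.127, -0.002]
contact_force: [-0.6, 0.6, -4.3]
width: 0.0199
```

Run:
```python
from ov import *
to(.503,-.3033,.0225,81.7)
I={n:camera(n)[:,:,::-1].copy() for n in("side","top")}
cv2.imwrite('pics/e5.png',np.hstack([cv2.resize(I["top"][150:270,370:490],None,fx=3.3,fy=3.3,interpolation=2),cv2.resize(I["side"][90:210,340:460],None,fx=3.3,fy=3.3,interpolation=2)]))
```

```text
t 48.88 pos [ 0.5007 -0.3038  0.0867] yaw 81.3 q6 -1.45 w 0.0199 F [-0.6  0.6 -4.3] M [ 0.    0.17 -0.01]
turn units -0.05 shift units [-0.13  0.04  3.21]
```

View pics/e5.png

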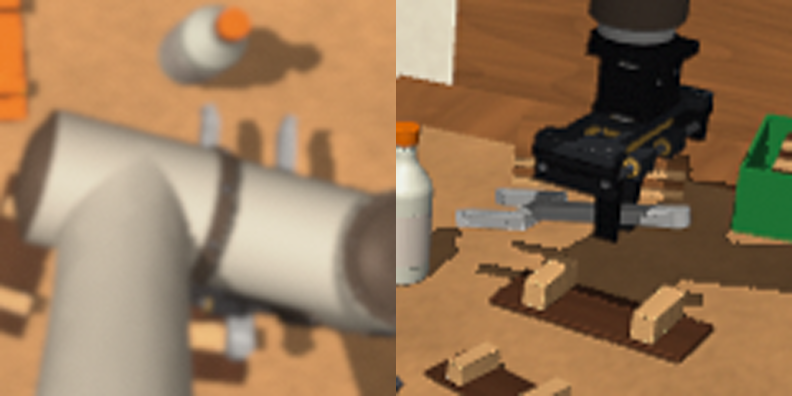

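Call:
carry_out:
  targets:
    - [[-0.1,0,0.6],0,-1]
    - [[0,0,0.6],0,-1]
    - [[0,0,0.5],0,-1]
    - [[0,0,0.5],0,-1]
    - [[0,0,0.3],0,-1]
    - [[0,0,0.2],0,-1]
    - [[0,0,0.2],0,-1]
    - [[0,0,0.1],0,-1]
    - [[0,0,0],0,-1]
    - [[0,0,0],0,-1]

```text
t: 49.82
ee_pos: [0.5046, -0.3048, 0.0304]
orientation: [0.237, 3.131, -0.001]
contact_force: [-2.7, 0.9, 2.5]
width: 0.0192
```

Run:
```python
from ov import *
to(.503,-.3033,.0225,81.7)
I={n:camera(n)[:,:,::-1].copy() for n in("side","top")}
cv2.imwrite('pics/e6.png',np.hstack([cv2.resize(I["top"][150:270,370:490],None,fx=3.3,fy=3.3,interpolation=2),cv2.resize(I["side"][110:210,340:440],None,fx=4,fy=4,interpolation=2)[:396]]))
```

```text
t 49.82 pos [ 0.5046 -0.3048  0.0304] yaw 81.3 q6 -1.45 w 0.0192 F [-2.7  0.9  2.5] M [ 0.18  0.56 -0.04]
turn units -0.05 shift units [0.09 0.06 0.39]
```

View pics/e6.png

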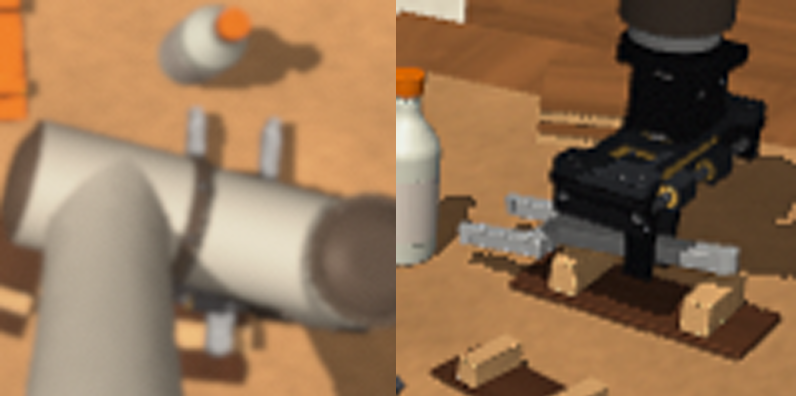

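Call:
carry_out:
  targets:
    - [[0,0,0.1],0,-1]
    - [[0,0,0.1],0,-1]
    - [[0,0,0.1],0,-1]
    - [[0,0,0.1],0,-1]
    - [[0,0,0],0,-1]
    - [[0,0,0],0,-1]
    - [[0,0,0],0,-1]
    - [[0,0,0],0,-1]
    - [[0,0,0],0,-1]
    - [[0,0,0],0,-1]

```text
t: 50.75
ee_pos: [0.5038, -0.3045, 0.0219]
orientation: [-0.237, -3.131, -0.0]
contact_force: [-5.9, 2.3, 8.7]
width: 0.0201
```

Run:
```python
from ov import *
to(.503,-.3033,.0225,81.7)
I={n:camera(n)[:,:,::-1].copy() for n in("side","top")}
cv2.imwrite('pics/e7.png',np.hstack([cv2.resize(I["top"][150:270,370:490],None,fx=3.3,fy=3.3,interpolation=2),cv2.resize(I["side"][110:210,340:440],None,fx=4,fy=4,interpolation=2)[:396]]))
```

```text
t 50.75 pos [ 0.5038 -0.3045  0.0219] yaw 81.3 q6 -1.45 w 0.0201 F [-5.9  2.3  8.7] M [0.49 1.19 0.08]
turn units -0.05 shift units [ 0.05  0.05 -0.03]
```

View pics/e7.png

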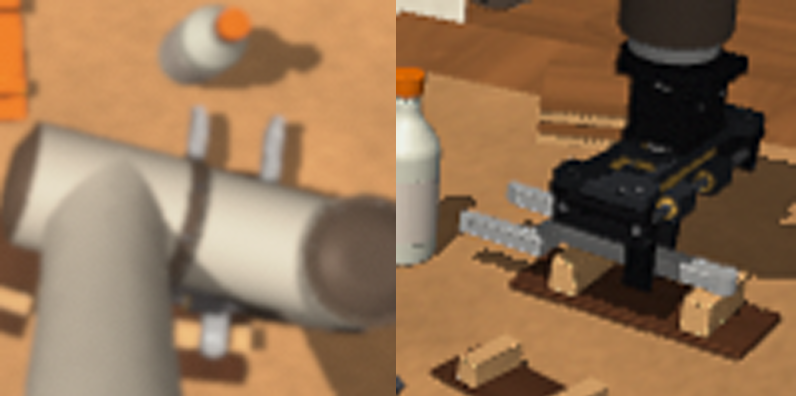

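Call:
carry_out:
  targets:
    - [[0,0,-0.05],0,-0.5]
    - [[0,0,0],0,-0.3]
    - [[0,0,0],0,0]
    - [[0,0,0],0,0.5]
    - [[0,0,0],0,1]
    - [[0,0,0],0,1]
    - [[0,0,0],0,1]
    - [[0,0,0],0,1]
    - [[0,0,0],0,1]
    - [[0,0,0],0,1]

```text
t: 51.68
ee_pos: [0.5044, -0.3046, 0.0226]
orientation: [0.237, 3.133, -0.0]
contact_force: [0.3, -0.5, -1.0]
width: 0.0737
```

Call:
carry_out:
  targets:
    - [[0,0,-0.3],0,1]
    - [[0,0,-0.5],0,1]
    - [[0,0,-1],0,1]
    - [[0,0,-1],0,1]
    - [[0,0,-1],0,1]
    - [[0,0,-1],0,1]
    - [[0,0,-1],0,1]
    - [[0,0,-1],0,1]
    - [[0,0,-1],0,1]
    - [[0,0,-1],0,1]

```text
t: 52.52
ee_pos: [0.5042, -0.3046, 0.2009]
orientation: [0.237, 3.131, -0.001]
contact_force: [-0.3, 0.1, 0.1]
width: 0.0869
```

Call:
carry_out:
  targets:
    - [[1,-1,0],0,1]
    - [[1,-1,0],0,1]
    - [[1,-1,0],0,1]
    - [[1,-1,0],0,1]
    - [[1,-1,0],0,1]
    - [[0.5,-1,0],0,1]
    - [[0,-1,0],0,1]
    - [[0,-0.5,0],0,1]
    - [[0,0,0],0,1]
    - [[0,0,0],0,1]

```text
t: 53.35
ee_pos: [0.373, -0.4363, 0.1988]
orientation: [0.239, 3.132, 0.0]
contact_force: [-0.0, 0.4, 0.6]
width: 0.0865
```

Run:
```python
from ov import *
to(.503,-.3033,.0225,81.7)
I={n:camera(n)[:,:,::-1].copy() for n in("side","top")}
for n in I: cv2.imwrite(f'pics/{n}_f.png',I[n])
cv2.imwrite('pics/f1.png',np.hstack([cv2.resize(I["top"][170:270,380:480],None,fx=4,fy=4,interpolation=2),cv2.resize(I["side"][120:220,345:445],None,fx=4,fy=4,interpolation=2)]))
```

```text
t 53.35 pos [ 0.373  -0.4363  0.1988] yaw 81.3 q6 -1.14 w 0.0865 F [-0.   0.4  0.6] M [ 0.02 -0.02 -0.02]
turn units -0.06 shift units [-5.47  7.52  8.82]
```

View pics/f1.png

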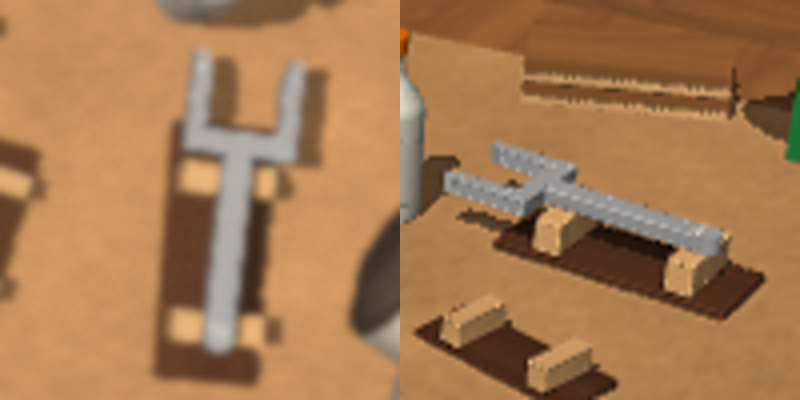

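View pics/top_f.png

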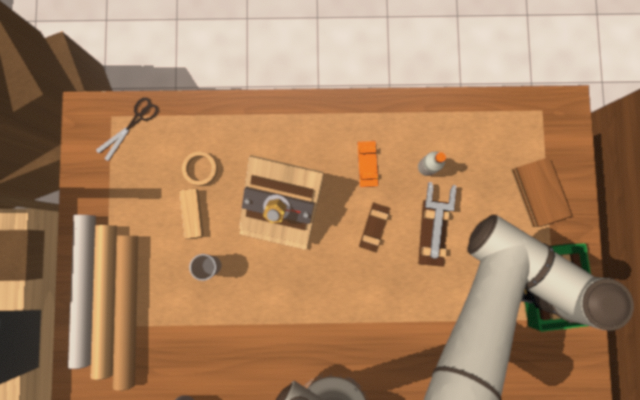

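The wrench lies flat on both blocks: tail at about (434,256) and tips near (431,183) and (454,186), within a pixel or so of the start. The bystanders are where they were, and the robot is clear of everything. Handing in.

```bash
python3 -c "
from plant import *
print(close_job())"
```

```text
the job is handed in; nothing more can be done
None
```

I tightened the nut to its firm stop and laid the wrench back on its rest. I handed the job in at about 53 s of the 72 s allowed; no verdict was reported.

**Fingers:** Three gripped strokes turned the nut clockwise until it resisted at about 1 N m. By my image fits it was then snug, having started already partly screwed on, at about 0.4 rad.

**Wrench:** I turned the nut until the force on the wrench rose from about 14 N to 24 N with no further rotation. The red line on the collar then met the one on the clamp bar.

**Problem on the way:** Pulling the wrench off, it jammed on the nut at up to about 47 N at the wrist and slipped about 6 mm in the grip. I freed it by easing back counter-clockwise and allowed for the slip when placing it.

**Last checks:**
- **Nut:** Edge fits put it about 30° past its snug position, against 34.4° of full collar travel. It therefore backed off roughly 4° when the wrench came free, leaving the joint near 2.0 rad (the limit is 1.8). My first readings by eye had suggested up to 11°, and the two cameras disagreed by about 4° on the snug angle, so this figure is uncertain.
- **Wrench:** It lies flat across both blocks, jaw ahead, within about a pixel of where it started.
- **Surroundings:** The bystanders are unmoved in the final top view, and the gripper is clear, with contact force at noise level.

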